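# Put the washed sample jars on the drying pegs under the guard

### The arm

A 7-joint arm with a two-finger parallel gripper is mounted at the origin on the work surface. World frame = base frame: x ahead of the robot, y to its left, z up, the work surface at z = 0. Lengths are in m, angles in rad, forces in N, time in s.
With the tool pointing down it reaches from about 0.425 to 0.95 m from the base axis. Payload 4.7 kg.
Tool frame: the origin (TCP) lies at the very end of the fingers, on their centre line; the grasp point (between the pads) lies 19 mm behind it (arm.pinch_z is the distance from the TCP to the grasp point, in m); z points along the fingers, y is the line along which they close (so a half turn about z gives the same grasp; the last joint's range is limited). The gripper opens to 87 mm and grips with 3 to 60 N. Pads are 19 mm wide; open, the fingers measure 117 mm over their backs; the gripper's body (75 mm by 190 mm) begins 51 mm behind the grasp point.
Start: joints at [-0.029, 0.469, -0.049, 1.532, 0.024, 1.141, -0.082], TCP at [0.675, 0, 0.201] pointing down, gripper open.
Joint ranges: [-2.59, 2.59], [-0.33, 1.99], [-1.39, 1.29], [0.1, 2.45], [-1.04, 4.18], [0.21, 1.99], [-2.66, 2.66]. Speed limits (rad/s): [2.57, 2.57, 3.14, 3.14, 3.14, 3.14, 3.14].

### API

Orientations are given as a unit quaternion [x, y, z, w].
In Python, from bench import arm gives the robot as it stands.
- The arm moves only by the shell command python3 -m inch 'ROWS' [OPENING] [FORCE]. ROWS is text: rows parted by semicolons, each of 6 numbers parted by spaces: the shift along the tool's x, y, z in mm, then the turn, a rotation vector about the tool's x, y, z in rad. A call has 1 to 20 rows; each row is the pose to reach, as a shift and turn from the pose commanded when the call began, along the tool's axes at that moment; what a row does not reach only later rows make up. A row lasts 1/12 s, in which the tool goes at most 41.7 mm and 7.16 degrees, less where a joint would pass 70% of its speed; a pose out of reach is approached as far as the arm can. A call with a gripper value outside its range is refused whole. OPENING is the opening, from -1 (shut) to 1 (fully open), so that 0 is half open, set as the call begins (- or left out, the last holds). The fingers move at their own pace and stop on an object; FORCE is the grip in N (left out, the last holds). Time passes only in rows, so rows that repeat a pose let the fingers close. It gives the time, the measured TCP pose, the force, the opening and the grip force at its end, in the units of the state.
- arm.observe(): the state, without advancing time (a new reading comes with each control period).
- arm.camera(name): name is "scene" or "side" or "wrist"; returns a dict with "img" (480x640x3 uint8, blue, green, red), "camera_matrix" (3x3 intrinsics, pixels), "rvec" (rotation vector, rad) and "tvec" (3), from world to camera coordinates, as OpenCV has them; the wrist camera has in their place "hand_eye" (4x4, takes a point from camera to tool coordinates, whose origin is the TCP and whose axes are the flange's). Camera axes: x right, y down, z forward; pixel columns grow to the right and rows downward; lengths in m; the calibration is good to about 2 mm. A picture is of the moment at which its call begins: read the wrist's pose just before it. There is no depth.
- arm.sign_off(): hands the job in; it is judged then, once.
The state is a dict: "t": time; "joints": joint angles; "joint_velocities": joint speeds; "tau": joint torques, N m; "eef_pos": TCP position; "orientation": TCP orientation; "wrist_force": force on the tool from outside, world axes, zero at the start; "torque": the same for the moment, N m; "grip_width": opening from 0.0 (shut) to 1.0 (fully open); "grasp_force": force on a finger pad.
Only numpy, scipy, OpenCV 4.12 (cv2) and the standard library are available. Lean on these libraries where they do the work, as an engineer would, in place of code of your own. Each camera call takes 0.05 s, during which the arm holds its last target. There are 200 camera calls.

### The job

Swing the red latch free of the drying station and lift its clear guard right up until it stands at least upright. Turn every washed square jar that lies on the bench mouth down onto a drying peg of its own, fully home on the base plate; then, with all of them on, lower the guard until it is closed, and only then swing the latch back home over it. Leave the other things on the bench where they are.

Things in the scene. Friction and masses are not known exactly. Their poses are not given: they have to be found in the camera images.
- station: Fixed drying station: white base plate (190 x 360 x 20 mm) with three orange pegs in a row, a white back wall (144 mm high with hinge rod) at its far edge, a clear hinged guard over the pegs and a red swing latch at its right (own -y) end. Origin on the table right below the middle peg; own z up, y along the pegs, -x its front (robot side). Position and yaw vary; it does not move.
- peg_a (a point): Foot of the right-hand (own -y) orange drying peg, on the axis of the peg at the top of the base plate (20 mm above the table). Peg 24 mm in diameter, 80 mm tall above the plate, rounded tip; the pegs stand 100 mm apart. Any jar fits any peg; the peg stands loosely inside the jar (11 mm play each way when centred). Axes as the station's.
- peg_b (a point): Foot of the middle orange drying peg, on the axis of the peg at the top of the base plate (20 mm above the table). Peg 24 mm in diameter, 80 mm tall above the plate, rounded tip; the pegs stand 100 mm apart. Any jar fits any peg; the peg stands loosely inside the jar (11 mm play each way when centred). Axes as the station's.
- peg_c (a point): Foot of the left-hand (own +y) orange drying peg, on the axis of the peg at the top of the base plate (20 mm above the table). Peg 24 mm in diameter, 80 mm tall above the plate, rounded tip; the pegs stand 100 mm apart. Any jar fits any peg; the peg stands loosely inside the jar (11 mm play each way when centred). Axes as the station's.
- guard_hinge (a point): Middle of the guard's hinge line, which runs along the station's y axis; 72 mm behind (own +x of) the row of pegs and 145 mm above the table. Fixed on the station.
- guard_bar (a point): Middle of the guard's blue handle: round bar along the hinge direction, 12 mm thick, 100 mm long, on two end arms 46 mm in front of the guard's lip, so fingers can straddle it from above. 183 mm from the hinge line: level with the hinge (3 mm higher) when closed, above it when open. It may turn between the fingers, so the tool can stay pointing down.
- guard (a joint): Angle of the clear guard (sheet 135 x 290 mm with 28 mm front lip, 350 g): 0 closed, level over the pegs, underside 146 mm above the table; grows as the front is lifted up and back; 1.57 straight up; stop at 1.75. Stiff hinge (about 0.55 N m): stays where it is left.
- latch_pivot (a point): Pivot of the red latch lever on its grey post at the station's right-hand end; vertical axis, 124 mm above the table.
- latch_knob (a point): Pinch point on the axis of the upright red knob at the free end of the latch lever, 75 mm from the pivot, 158 mm above the table: knob 16 mm in diameter, its top 18 mm above this point; the lever's top lies 29 mm below it.
- latch (a joint): Angle of the latch lever: 0 closed (points to the station's front, own -x, over a steel foot at the guard's side, so the guard cannot be lifted); grows as the knob swings outward to the right; at 1.57 it points along the station's own -y; stop at 1.70. Guard free from about 0.6 on. Moves easily (under 2 N at the knob), stays where it is left.
- jar_1: Washed sample jar: square, open at one end, 54 x 54 mm outside, 110 mm long, walls 4 mm, floor 5 mm (bore 46 x 46 mm, 105 mm deep), 90 g, frosted pale plastic, blue band round the closed end. Lies on its side on the table at first. Origin at its middle (55 mm from each end; 27 mm above the table as it lies); own x points to the open mouth. May be absent (None from the start).
- jar_1_mouth (a point): Centre of that jar's mouth, in the plane of the rim, 55 mm from its middle along its own x. Absent with the jar.
- jar_2: Washed sample jar: square, open at one end, 54 x 54 mm outside, 110 mm long, walls 4 mm, floor 5 mm (bore 46 x 46 mm, 105 mm deep), 90 g, frosted pale plastic, blue band round the closed end. Lies on its side on the table at first. Origin at its middle (55 mm from each end; 27 mm above the table as it lies); own x points to the open mouth. May be absent (None from the start).
- jar_2_mouth (a point): Centre of that jar's mouth, in the plane of the rim, 55 mm from its middle along its own x. Absent with the jar.
- jar_3: Washed sample jar: square, open at one end, 54 x 54 mm outside, 110 mm long, walls 4 mm, floor 5 mm (bore 46 x 46 mm, 105 mm deep), 90 g, frosted pale plastic, blue band round the closed end. Lies on its side on the table at first. Origin at its middle (55 mm from each end; 27 mm above the table as it lies); own x points to the open mouth. May be absent (None from the start).
- jar_3_mouth (a point): Centre of that jar's mouth, in the plane of the rim, 55 mm from its middle along its own x. Absent with the jar.
- rack: Bystander: black rack of sample tubes, 66 x 132 x 67 mm. Origin under its middle. Leave it alone.
- scanner: Bystander: black hand scanner lying down, 140 x 62 x 34 mm. Origin under its middle. Leave it alone.
- pliers: Bystander: yellow and black pliers, 150 mm long, 12 mm high. Origin under its middle. Leave it alone.
- sanitiser: Bystander: white bottle, 60 mm in diameter, 150 mm tall. Origin under its middle. Leave it alone.
- tape: Bystander: green ring of tape, 90 mm across, 25 mm high. Origin under its middle. Leave it alone.
- marker: Bystander: white and blue marker pen, 130 mm long, 16 mm thick. Origin under its middle. Leave it alone.

How it is judged:
On the way, in this order (a step that is already met when the one before it is completed fails the run):
1. the latch is swung free (at least 0.6 rad), the guard still down (value of joint latch above 0.6 rad and value of joint guard below 0.1 rad), for 0.2 s.
2. the guard is lifted until upright or beyond (at least 1.45 rad) (value of joint guard above 1.45 rad), for 0.3 s.
3. every jar present is upside down and fully home on a peg, with the guard still open (at least 1.2 rad) (angle between each of jar_1, jar_2, jar_3's own x axis and vertical above 3.02 rad and z of each of jar_1_mouth, jar_2_mouth, jar_3_mouth in the frame of station below 0.026 m and (horizontal distance between jar_1_mouth and peg_a below 0.022 m or horizontal distance between jar_1_mouth and peg_b below 0.022 m or horizontal distance between jar_1_mouth and peg_c below 0.022 m) and (horizontal distance between jar_2_mouth and peg_a below 0.022 m or horizontal distance between jar_2_mouth and peg_b below 0.022 m or horizontal distance between jar_2_mouth and peg_c below 0.022 m) and (horizontal distance between jar_3_mouth and peg_a below 0.022 m or horizontal distance between jar_3_mouth and peg_b below 0.022 m or horizontal distance between jar_3_mouth and peg_c below 0.022 m) and value of joint guard above 1.2 rad), for 0.5 s.
4. the guard is lowered closed (within 0.06 rad) with the latch still free (at least 0.5 rad) (value of joint guard below 0.06 rad and value of joint latch above 0.5 rad), for 0.3 s.
5. the latch is swung back over the guard (within 0.3 rad) (value of joint latch below 0.3 rad), for 0.2 s.
At the end, for the whole second after the job is handed in: Every jar present stands mouth down (axis within 0.12 rad of vertical) over a peg (mouth centre within 22 mm of the peg axis), its rim down on the base plate (within 6 mm) and at rest; guard closed within 0.06 rad; latch home within 0.3 rad (angle between each of jar_1, jar_2, jar_3's own x axis and vertical above 3.02 rad and z of each of jar_1_mouth, jar_2_mouth, jar_3_mouth in the frame of station below 0.026 m and (horizontal distance between jar_1_mouth and peg_a below 0.022 m or horizontal distance between jar_1_mouth and peg_b below 0.022 m or horizontal distance between jar_1_mouth and peg_c below 0.022 m) and (horizontal distance between jar_2_mouth and peg_a below 0.022 m or horizontal distance between jar_2_mouth and peg_b below 0.022 m or horizontal distance between jar_2_mouth and peg_c below 0.022 m) and (horizontal distance between jar_3_mouth and peg_a below 0.022 m or horizontal distance between jar_3_mouth and peg_b below 0.022 m or horizontal distance between jar_3_mouth and peg_c below 0.022 m) and value of joint guard below 0.06 rad and value of joint latch below 0.3 rad and linear speed of each of jar_1, jar_2, jar_3 below 0.02 m/s); the robot touches nothing.
It fails at once if one of the other things (rack, scanner, pliers, bottle, tape, marker) is shifted by more than 40 mm (distance of any of rack, scanner, pliers, sanitiser, tape, marker from where it was at the start of the episode above 0.04 m).
Of jar_1, jar_2, jar_3 only 2 to 3 are there at a start; the rules pass over those that are not, and their reading is None.
At some moment in a run one of jar_1, jar_2, jar_3 may be knocked a few centimetres aside while the robot is not near it.
It also fails if it takes over 210 s, if anything falls off the work surface, if the arm or the gripper's body presses on something with over 40 N, if the wrist force passes 120 N, or if a joint passes its speed limit or range.

## Working session

There is one attempt and no reset: what is moved stays moved. The work goes in short steps, Python scripts to look and compute and a shell command to move; the robot and the scene stay as the last step left them, time stands still between calls to the robot, and variables do not carry over. Pictures are saved under pics/ and viewed, at most 14 in all, crops included, and the job is handed in when it is done.

```bash
ls; mkdir -p pics; python3 - <<'E'
from bench import arm
import cv2, numpy as np
s=arm.observe(); print({k:np.round(v,3) for k,v in s.items()})
for n in ("scene","side"):
    c=arm.camera(n); cv2.imwrite(f"pics/{n}0.png",c["img"]); np.savez(f"pics/{n}0.npz",**c)
    R=cv2.Rodrigues(np.array(c["rvec"]))[0]; print(n,(-R.T@np.array(c["tvec"]).ravel()).round(3)); print(np.array(c["camera_matrix"]).round(1).tolist())
s=arm.observe();c=arm.camera("wrist"); cv2.imwrite("pics/w0.png",c["img"]);print(np.array(c["hand_eye"]).round(3).tolist())
E
```

```text
pics
{'t': np.float64(0.0), 'joints': array([-0.029,  0.469, -0.049,  1.534,  0.024,  1.141, -0.082]), 'joint_velocities': array([ 0.001,  0.001, -0.001, -0.001, -0.003, -0.   ,  0.001]), 'tau': array([ 0.0000e+00, -5.0797e+01, -8.0000e-02, -2.3616e+01, -6.1000e-02,
        3.8000e-02,  0.0000e+00]), 'eef_pos': array([ 0.674, -0.   ,  0.2  ]), 'orientation': array([ 0.707,  0.707, -0.001, -0.001]), 'wrist_force': array([ 0.457,  0.169, -0.044]), 'torque': array([ 0.049, -0.009, -0.016]), 'grasp_force': np.float64(0.0), 'grip_width': np.float64(0.998)}
scene [ 1.453 -0.008  1.014]
[[592.5, 0.0, 320.5], [0.0, 592.5, 236.0], [0.0, 0.0, 1.0]]
side [0.441 0.907 1.113]
[[557.9, 0.0, 315.5], [0.0, 557.9, 225.9], [0.0, 0.0, 1.0]]
[[0.001, -0.957, -0.29, 0.079], [1.0, 0.001, -0.001, 0.0], [0.001, -0.29, 0.957, -0.183], [0.0, 0.0, 0.0, 1.0]]
```

View pics/scene0.png

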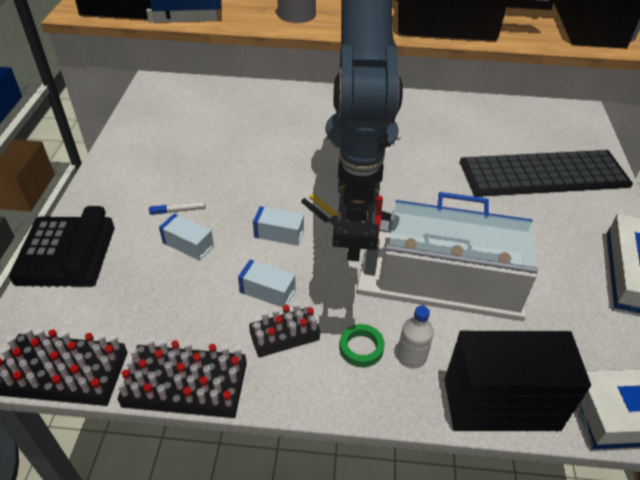

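View pics/side0.png

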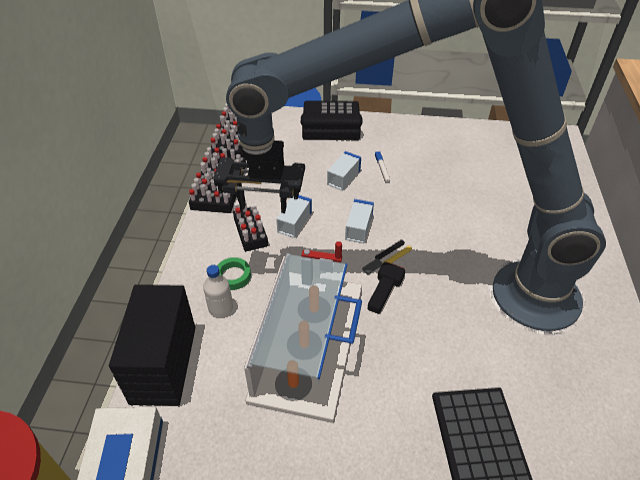

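Scene view: latch knob around (378,203), handle (440–487,197–213), three peg tips at (410,243), (457,250) and (504,258), and jars at (187,236), (278,226) and (267,282). Side view: the closed latch runs (305,252)→(338,245), the pegs run (314,298) to (293,374), and the jars are at (343,170), (295,215) and (360,220).

```bash
cat > h.py <<'E'
import cv2, numpy as np
from bench import arm
from scipy.spatial.transform import Rotation as Rot
class View:
    def __init__(s,name,load=None):
        o=arm.observe(); c=np.load(load) if load else arm.camera(name)
        s.img=c["img"]; s.K=np.array(c["camera_matrix"],float)
        if "hand_eye" in c:
            T=np.eye(4);T[:3,:3]=Rot.from_quat(o["orientation"]).as_matrix();T[:3,3]=o["eef_pos"]
            W=T@np.array(c["hand_eye"]); s.R=W[:3,:3].T; s.t=-s.R@W[:3,3]
        else:
            s.R=cv2.Rodrigues(np.array(c["rvec"],float))[0]; s.t=np.array(c["tvec"],float).ravel()
        s.C=-s.R.T@s.t
    def ray(s,p): 
        d=s.R.T@np.linalg.inv(s.K)@np.array([p[0],p[1],1.]); return d/np.linalg.norm(d)
    def onz(s,p,z): d=s.ray(p); return s.C+d*(z-s.C[2])/d[2]
    def proj(s,P): q=s.K@(s.R@np.array(P,float)+s.t); return q[:2]/q[2]
    def mask(s,lo,hi): return cv2.inRange(cv2.cvtColor(s.img,cv2.COLOR_BGR2HSV),np.array(lo),np.array(hi))
def tri(a,p,b,q):
    d,e=a.ray(p),b.ray(q); k=np.linalg.lstsq(np.c_[d,-e],b.C-a.C,rcond=None)[0]
    A,B=a.C+k[0]*d,b.C+k[1]*e; return (A+B)/2,np.linalg.norm(A-B)
def comps(m,amin=30):
    n,l,st,ce=cv2.connectedComponentsWithStats(m); return [(st[i].tolist(),ce[i].round(1).tolist(),l==i) for i in range(1,n) if st[i,4]>=amin]
def toolshift(dw):  # world shift -> tool mm
    return Rot.from_quat(arm.observe()["orientation"]).inv().apply(dw)*1000
E
python3 - <<'E'
from h import *
for n in("scene","side"):
    v=View(n,f"pics/{n}0.npz")
    for nm,lo,hi in(("orange",(5,70,60),(16,255,255)),("red",(0,170,60),(4,255,255)),("blue",(105,150,60),(120,255,255)),("pale",(95,20,120),(108,90,255))):
        print(n,nm,[(a,b) for a,b,_ in comps(v.mask(lo,hi),25)][:16])
    im=v.img[170:310,140:420] if n=="scene" else v.img[140:420,230:420]
    cv2.imwrite(f"pics/{n}0c.png",cv2.resize(im,None,fx=800/280 if n=="scene" else 2.1,fy=800/280 if n=="scene" else 2.1,interpolation=cv2.INTER_CUBIC))
E
```

```text
scene orange [([42, 0, 300, 52, 4596], [210.7, 30.0]), ([391, 0, 249, 71, 5154], [519.6, 44.1]), ([55, 3, 16, 10, 46], [63.0, 7.5]), ([167, 21, 26, 3, 38], [179.8, 21.9]), ([314, 20, 10, 10, 31], [317.9, 24.7]), ([502, 35, 12, 6, 26], [507.3, 38.0]), ([0, 139, 41, 72, 1726], [14.2, 173.4]), ([502, 255, 7, 6, 27], [505.0, 257.5])]
scene red [([376, 196, 6, 30, 122], [378.3, 210.0]), ([308, 308, 5, 6, 27], [309.9, 310.4]), ([276, 316, 6, 7, 35], [278.6, 318.9]), ([301, 318, 6, 8, 35], [303.4, 321.6]), ([268, 327, 7, 8, 39], [271.2, 330.3]), ([49, 330, 7, 7, 35], [51.9, 333.2]), ([86, 334, 6, 6, 32], [88.5, 336.5]), ([30, 338, 9, 9, 54], [34.4, 342.0]), ([68, 341, 8, 9, 53], [71.6, 345.1]), ([172, 341, 6, 7, 32], [174.8, 343.9]), ([105, 345, 8, 8, 49], [108.5, 348.7]), ([210, 345, 5, 6, 28], [212.0, 347.3]), ([12, 348, 9, 8, 57], [16.4, 351.6]), ([155, 349, 7, 9, 45], [158.2, 353.0]), ([50, 351, 8, 9, 57], [53.7, 355.0]), ([193, 353, 7, 8, 48], [196.1, 356.6])]
scene blue [([0, 67, 10, 11, 55], [2.9, 71.0]), ([437, 193, 52, 23, 239], [464.3, 200.1]), ([150, 206, 16, 7, 93], [157.6, 209.
[... 1040 characters left out ...]
, [558.9, 63.9]), ([356, 58, 38, 27, 694], [376.5, 73.5]), ([284, 88, 37, 19, 370], [303.4, 97.9]), ([345, 152, 16, 19, 47], [354.7, 157.7]), ([375, 152, 8, 9, 43], [378.0, 155.6]), ([298, 195, 13, 19, 44], [305.7, 200.6]), ([354, 200, 19, 5, 39], [363.1, 201.7]), ([207, 265, 12, 12, 119], [212.7, 270.9]), ([318, 264, 44, 115, 587], [342.8, 321.5]), ([96, 434, 37, 46, 1205], [114.3, 457.2])]
side pale [([302, 259, 11, 26, 194], [306.9, 273.1]), ([320, 260, 10, 9, 42], [324.2, 264.0]), ([323, 263, 10, 9, 25], [329.3, 268.4]), ([250, 264, 37, 100, 312], [269.1, 312.4]), ([298, 296, 33, 27, 527], [313.8, 310.4]), ([287, 331, 35, 28, 513], [304.3, 344.8]), ([299, 368, 9, 6, 27], [302.0, 371.3])]
```

View pics/scene0c.png

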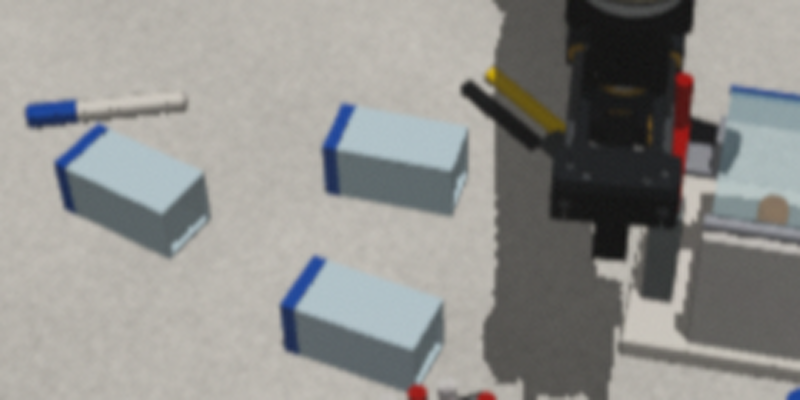

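View pics/side0c.png

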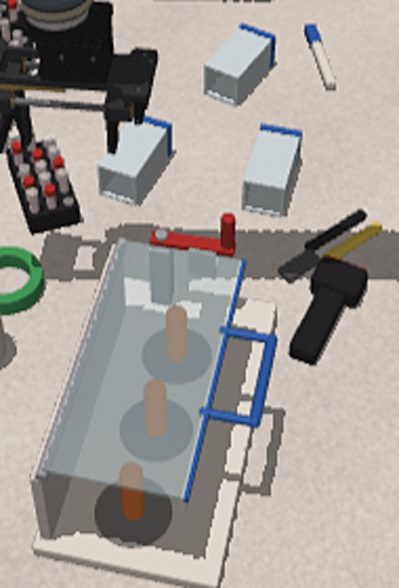

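The crops show all jars with mouths toward +y. Top-face corners are readable, the knob top is at scene (379,196) and side (339,242), and the peg tips are clear in both views.

```bash
python3 - <<'E'
from h import *
a=View("scene","pics/scene0.npz");b=View("side","pics/side0.npz")
S=lambda x,y:(x/2.857+140,y/2.857+170)
D=lambda x,y:(x/2.1+230,y/2.1+140)
for n,p in dict(A=[(100,127),(57,160),(205,173),(163,212)],B=[(348,104),(325,148),(467,128),(452,172)],C=[(318,257),(283,305),(442,300),(413,350)]).items():
    q=np.array([a.onz(S(*x),.054)[:2] for x in p]); c=q.mean(0); ax=q[2]+q[3]-q[0]-q[1]
    print(n,c.round(3),"yaw",np.arctan2(ax[1],ax[0]).round(3),"L",np.linalg.norm(ax)/2,"W",np.linalg.norm(q[0]-q[1]),np.linalg.norm(q[2]-q[3]))
for n,p in dict(A=[(240,25),(274,38),(205,67),(238,77)],B=[(263,126),(301,131),(248,178),(286,185)],C=[(0,0),(172,122),(0,0),(135,172)]).items():
    q=np.array([b.onz(D(*x),.054)[:2] for x in p]); print(n,q.mean(0).round(3) if n!="C" else q.round(3).tolist())
P=[]
for s,d in zip([(410,240),(457,247),(505,255)],[(177,308),(154,381),(131,463)]):
    X,e=tri(a,s,b,D(*d)); P.append(X); print("peg",X.round(4),e.round(4), "z.1:",b.onz(D(*d),.1).round(3))
for nm,s,d in(("knobtop",(379.4,196),D(229,215)),("bar r",(440,195),D(275,338)),("bar l",(488,213),D(262,425))): print(nm,tri(a,s,b,D(*d)))
E
```

```text
A [ 0.518 -0.384] yaw 1.137 L 0.10737714311962866 W 0.04808064646427182 0.051517348017350945
B [ 0.459 -0.177] yaw 1.411 L 0.10532453584332245 W 0.055338775627446685 0.0529416962251865
C [ 0.639 -0.177] yaw 1.259 L 0.10564936505062215 W 0.05339985280852114 0.05216929220626056
A [ 0.513 -0.385]
B [ 0.45  -0.182]
C [[0.877, -0.462], [0.59, -0.227], [0.877, -0.462], [0.625, -0.129]]
peg [0.5416 0.1204 0.1009] 0.0038 z.1: [0.541 0.118 0.1  ]
peg [0.5536 0.2198 0.1034] 0.0044 z.1: [0.553 0.215 0.1  ]
peg [0.564  0.3188 0.1031] 0.0079 z.1: [0.562 0.313 0.1  ]
knobtop (array([0.38307331, 0.03708659, 0.10726734]), np.float64(0.05245307515978811))
bar r (array([0.37428706, 0.16324245, 0.1378854 ]), np.float64(0.0924919768861546))
bar l (array([0.40246883, 0.25170852, 0.14990787]), np.float64(0.14994214244623952))
```

```bash
python3 - <<'E'
from h import *
a=View("scene","pics/scene0.npz");b=View("side","pics/side0.npz")
D=lambda x,y:(x/2.1+230,y/2.1+140)
print(a.proj([.443,.231,.148]),b.proj([.443,.231,.148]))
print("knob",a.onz((379.4,197),.176),b.onz(D(229,215),.176))
print("barr",a.onz((441,195),.148),b.onz(D(274,338),.148))
print("barl",a.onz((487,199),.148),b.onz(D(262,425),.148))
c=np.array([.553,.219]);x=np.array([.9937,-.112]);y=np.array([.112,.9937])
for z in(.02,):
  for P in((-.095,-.18),(-.095,.18)): 
    w=np.r_[c+P[0]*x+P[1]*y,z];print(a.proj(w).round(),b.proj(w).round())
E
```

```text
[461.67520064 196.80241901] [354.24133139 319.5497852 ]
knob [0.49668815 0.04751142 0.176     ] [0.49249977 0.04334321 0.176     ]
barr [0.44222473 0.18550938 0.148     ] [0.43317694 0.18172776 0.148     ]
barl [0.44391081 0.28646054 0.148     ] [0.4380245 0.2859032 0.148    ]
[375. 230.] [359. 289.]
[530. 254.] [327. 427.]
```

Positions from the two views agree: knob about (0.494, 0.045), handle (0.440, 0.235), middle peg (0.553, 0.219), station yaw about -0.11. Next I move above the knob and check from near.

```bash
python3 -m inch '10 -40 -10 0 0 0; 20 -80 -20 0 0 0;30 -120 -30 0 0 0;45 -160 -30 0 0 0;45 -180 -30 0 0 0;45 -180 -30 0 0 0;45 -180 -30 0 0 0' 1
python3 - <<'E'
from h import *
v=View("wrist"); cv2.imwrite("pics/w1.png",v.img)
m=v.mask((0,150,60),(6,255,255)); 
for a,c,l in comps(m,60): print(a,c)
print(v.proj([.494,.045,.176]))
E
```

```text
t: 0.73
eef_pos: [0.4942, 0.0451, 0.2313]
orientation: [0.707, 0.707, 0.0, 0.0]
wrist_force: [0.1, 0.1, -1.0]
grip_width: 0.998
grasp_force: 0.0
[327, 219, 24, 20, 252] [337.2, 231.4]
[401, 222, 22, 21, 126] [413.7, 227.5]
[321, 240, 8, 11, 64] [324.6, 245.1]
[317.0603529  246.92966072]
```

View pics/w1.png

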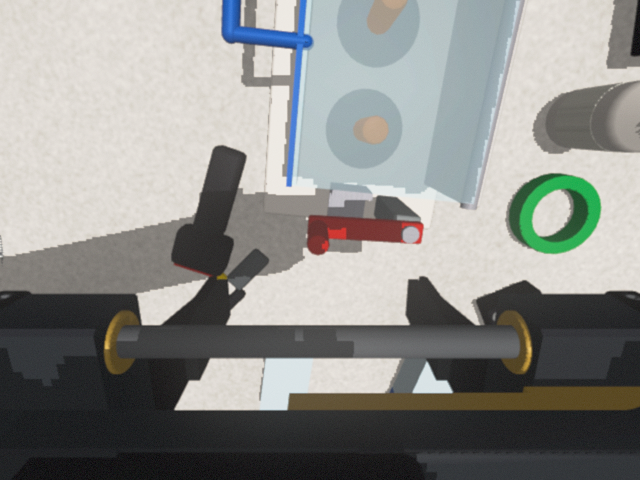

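The knob top is at (318,245), where predicted. The pivot bolt is at (411,234). Descending and pinching.

```bash
python3 -m inch '0 0 0 0 0 0;0 0 0 0 0 0;0 0 20 0 0 0;0 0 40 0 0 0;0 0 60 0 0 0;0 0 75 0 0 0;0 0 90 0 0 0;0 0 90 0 0 0;0 0 90 0 0 0' -0.1; python3 -m inch '0 0 0 0 0 0;0 0 0 0 0 0;0 0 0 0 0 0;0 0 0 0 0 0;0 0 0 0 0 0' -1 5
```

```text
t: 1.53
eef_pos: [0.4952, 0.0448, 0.1401]
orientation: [0.707, 0.707, -0.001, -0.001]
wrist_force: [-0.4, -0.8, 0.5]
grip_width: 0.47
grasp_force: 0.0
t: 1.95
eef_pos: [0.4943, 0.0451, 0.1413]
orientation: [0.707, 0.707, -0.0, -0.0]
wrist_force: [-0.4, -0.5, 3.0]
grip_width: 0.178
grasp_force: 5.0
```

```bash
python3 -m inch '-11 0 0 0 0 0;-22 1 0 0 0 0;-33 4 0 0 0 0;-43.5 8 0 0 0 0;-53 14 0 0 0 0;-61.5 21.5 0 0 0 0;-69 30 0 0 0 0;-75 40 0 0 0 0;-78 46.5 0 0 0 0;-80 53 0 0 0 0;-80 53 0 0 0 0;-80 53 0 0 0 0;-80 53 0 0 0 0'; python3 - <<'E'
from h import *
v=View("side"); cv2.imwrite("pics/s1.png",v.img[130:430,200:600])
for a,c,l in comps(v.mask((0,170,60),(4,255,255)),40): print(a,c)
E
```

```text
t: 3.03
eef_pos: [0.549, -0.0372, 0.1405]
orientation: [0.708, 0.707, -0.0, 0.001]
wrist_force: [0.5, -5.9, 0.4]
grip_width: 0.181
grasp_force: 5.0
[302, 217, 21, 40, 254] [314.7, 236.2]
[0, 411, 40, 69, 2246] [17.0, 449.1]
```

View pics/s1.png

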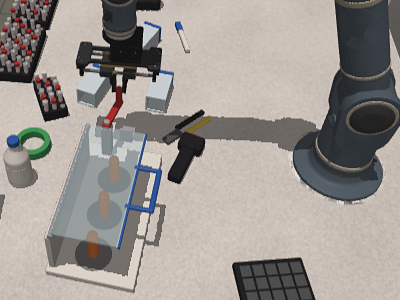

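The lever now points out along station −y, so the latch is free. Next I release it and go to the handle.

```bash
python3 -m inch '0 0 0 0 0 0;0 0 0 0 0 0;0 0 0 0 0 0;0 0 -30 0 0 0;0 0 -60 0 0 0;0 0 -90 0 0 0;0 0 -110 0 0 0' -0.15; python3 -m inch '40 -15 0 0 0 0.03;80 -30 0 0 0 0.06;120 -45 0 0 0 0.112;160 -60 0 0 0 .112;200 -75 0 0 0 .112;240 -95 0 0 0 .112;269 -107 0 0 0 .112;269 -107 0 0 0 .112;269 -107 0 0 0 .112;269 -107 0 0 0 .112'
python3 - <<'E'
from h import *
v=View("wrist"); cv2.imwrite("pics/w2.png",v.img); print(v.proj([.441,.234,.148]))
for a,c,l in comps(v.mask((105,150,60),(120,255,255)),60): print(a,c)
E
```

```text
t: 3.67
eef_pos: [0.5495, -0.0338, 0.2539]
orientation: [0.707, 0.708, 0.002, 0.001]
wrist_force: [1.4, -0.7, -0.4]
grip_width: 0.418
grasp_force: 0.0
t: 4.5
eef_pos: [0.4411, 0.2342, 0.2508]
orientation: [0.745, 0.667, 0.0, 0.0]
wrist_force: [0.9, -0.1, 0.5]
grip_width: 0.425
grasp_force: 0.0
[317.28649155 228.73082867]
[312, 29, 76, 186, 2039] [354.5, 151.5]
```

View pics/w2.png

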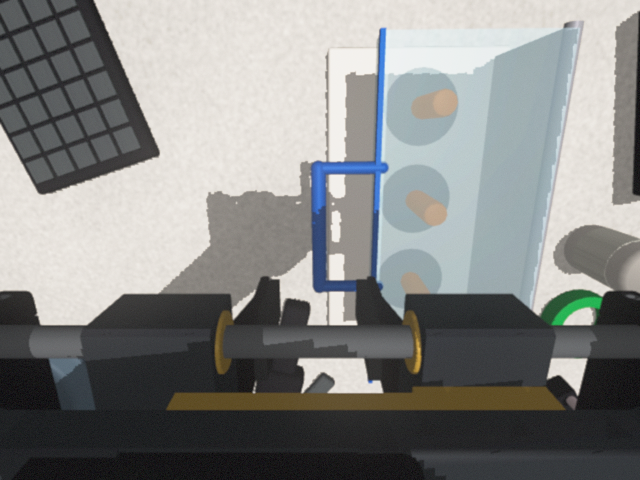

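Handle centre is at (319,228), vertical in the image, which matches both the prediction and the yaw.

```bash
python3 -m inch '0 0 30 0 0 0;0 0 60 0 0 0;0 0 90 0 0 0;0 0 110 0 0 0;0 0 122 0 0 0;0 0 122 0 0 0;0 0 122 0 0 0;0 0 122 0 0 0'; python3 -m inch '0 0 0 0 0 0;0 0 0 0 0 0;0 0 0 0 0 0;0 0 0 0 0 0;0 0 0 0 0 0' -1 15
python3 - <<'E'
import numpy as np
for f in np.arange(0.1,1.66,.1): 
    g=f+.0164; print(round(f,2),"y %.0f z %.0f"%(183*(np.cos(.0164)-np.cos(g)),-183*(np.sin(g)-np.sin(.0164))),end="; ")
E
```

```text
t: 5.22
eef_pos: [0.4422, 0.2338, 0.1298]
orientation: [0.746, 0.666, 0.001, 0.0]
wrist_force: [-0.3, 1.0, 0.9]
grip_width: 0.422
grasp_force: 0.0
t: 5.63
eef_pos: [0.4412, 0.2341, 0.1292]
orientation: [0.746, 0.666, 0.0, 0.0]
wrist_force: [3.2, -0.7, -1.7]
grip_width: 0.132
grasp_force: 2.0
0.1 y 1 z -18; 0.2 y 4 z -36; 0.3 y 9 z -54; 0.4 y 16 z -71; 0.5 y 24 z -87; 0.6 y 34 z -103; 0.7 y 45 z -117; 0.8 y 58 z -130; 0.9 y 72 z -142; 1.0 y 87 z -153; 1.1 y 103 z -161; 1.2 y 119 z -169; 1.3 y 137 z -174; 1.4 y 155 z -178; 1.5 y 173 z -180; 1.6 y 191 z -180;
```

```bash
python3 -m inch '0 0 0 0 0 0;0 1 -18 0 0 0;0 4 -36 0 0 0;0 9 -54 0 0 0;0 16 -71 0 0 0;0 24 -87 0 0 0;0 34 -103 0 0 0;0 45 -117 0 0 0;0 58 -130 0 0 0;0 72 -142 0 0 0'
```

```text
t: 6.47
eef_pos: [0.5127, 0.2262, 0.2718]
orientation: [0.745, 0.667, 0.0, -0.0]
wrist_force: [0.3, 0.1, -0.4]
grip_width: 0.009
grasp_force: 0.0
```

```bash
python3 - <<'E'
from h import *
v=View("side"); cv2.imwrite("pics/s2.png",cv2.resize(v.img[180:420,220:460],None,fx=2.5,fy=2.5))
E
```

```text
(no output)
```

View pics/s2.png

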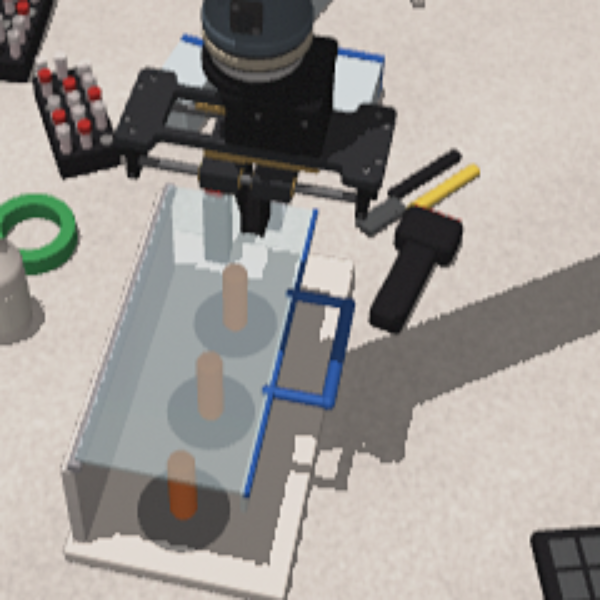

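The bar slipped out because the grip had not built up; the guard is still closed. Repeating with a firmer grip and more time.

```bash
python3 -m inch '0 -36 0 0 0 0;0 -72 0 0 0 0;0 -72 0 0 0 0;0 -72 0 0 0 0;0 -72 40 0 0 0;0 -72 80 0 0 0;0 -72 115 0 0 0;0 -72 144 0 0 0;0 -72 144 0 0 0;0 -72 144 0 0 0' -0.15; python3 -m inch '0 0 0 0 0 0;0 0 0 0 0 0;0 0 0 0 0 0;0 0 0 0 0 0;0 0 0 0 0 0;0 0 0 0 0 0;0 0 0 0 0 0;0 0 0 0 0 0' -1 50;  python3 -m inch '0 0 -6 0 0 0;0 0 -12 0 0 0;0 1 -18 0 0 0;0 1 -18 0 0 0'
```

```text
t: 7.35
eef_pos: [0.4408, 0.2334, 0.1259]
orientation: [0.746, 0.666, -0.002, -0.0]
wrist_force: [-0.2, 0.6, 0.3]
grip_width: 0.421
grasp_force: 0.0
t: 8.02
eef_pos: [0.4421, 0.2343, 0.1279]
orientation: [0.746, 0.666, 0.001, 0.0]
wrist_force: [1.0, -0.8, 6.1]
grip_width: 0.099
grasp_force: 48.9
t: 8.35
eef_pos: [0.4431, 0.2341, 0.1456]
orientation: [0.746, 0.666, 0.001, 0.0]
wrist_force: [3.0, 0.2, 0.8]
grip_width: 0.09
grasp_force: 46.4
```

```bash
python3 -m inch '0 1 -6 0 0 0;0 2 -12 0 0 0;0 3 -18 0 0 0;0 3 -18 0 0 0'; python3 - <<'E'
from h import *
print(arm.observe()["grip_width"],arm.observe()["grasp_force"])
v=View("scene"); cv2.imwrite("pics/c2.png",cv2.resize(v.img[130:310,340:580],None,fx=3,fy=3))
E
```

```text
t: 8.68
eef_pos: [0.445, 0.2339, 0.1635]
orientation: [0.746, 0.666, 0.0, -0.0]
wrist_force: [1.5, 0.1, 1.4]
grip_width: 0.039
grasp_force: 0.8
0.03869266531853429 0.8436302561312914
```

View pics/c2.png

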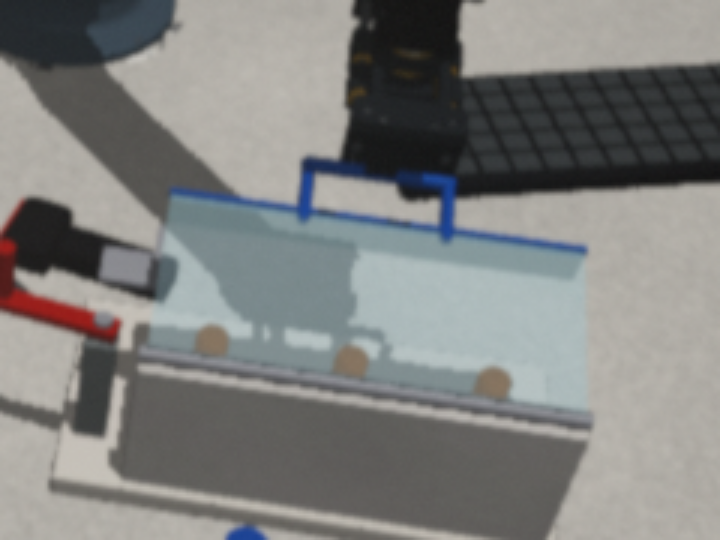

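The guard is still closed. At closure the width read under 12 mm with an upward tool force, so the pads are only catching the top of the bar. I'll go deeper.

```bash
python3 -m inch '0 0 -20 0 0 0;0 0 -20 0 0 0;0 0 -20 0 0 0;0 -3 0 0 0 0;0 -3 25 0 0 0;0 -3 50 0 0 0;0 -3 52 0 0 0;0 -3 52 0 0 0;0 -3 52 0 0 0' -0.15 50; python3 -m inch '0 0 0 0 0 0;0 0 0 0 0 0;0 0 0 0 0 0;0 0 0 0 0 0;0 0 0 0 0 0;0 0 0 0 0 0;0 0 0 0 0 0;0 0 0 0 0 0' -1 50;  python3 -m inch '0 0 -6 0 0 0;0 0 -12 0 0 0;0 1 -18 0 0 0;0 1 -18 0 0 0'
```

```text
t: 9.48
eef_pos: [0.4421, 0.2342, 0.1112]
orientation: [0.746, 0.666, 0.0, -0.0]
wrist_force: [0.1, 0.4, 0.4]
grip_width: 0.425
grasp_force: 0.0
t: 10.15
eef_pos: [0.4454, 0.2339, 0.1117]
orientation: [0.746, 0.666, 0.003, 0.001]
wrist_force: [7.2, -1.2, -3.1]
grip_width: 0.121
grasp_force: 50.0
t: 10.48
eef_pos: [0.4505, 0.2336, 0.1307]
orientation: [0.746, 0.665, 0.006, 0.003]
wrist_force: [15.6, -1.0, -5.4]
grip_width: 0.12
grasp_force: 50.0
```

```bash
python3 -m inch '0 2 -5 0 0 0;0 3 -10 0 0 0;0 5 -18 0 0 0;0 7 -26 0 0 0;0 10 -36 0 0 0;0 10 -36 0 0 0' -1 30
```

```text
t: 10.98
eef_pos: [0.4671, 0.232, 0.1673]
orientation: [0.747, 0.664, 0.012, 0.006]
wrist_force: [31.7, 1.9, -17.7]
grip_width: 0.127
grasp_force: 30.1
```

```bash
python3 -m inch '0 7 -1 0 0 0;0 14 -2 0 0 0;0 14 -2 0 0 0;0 14 -2 0 0 0'; python3 - <<'E'
from h import *
print(arm.observe()["torque"])
for n in("scene","side"):
    v=View(n); print(n,[(a,c) for a,c,l in comps(v.mask((105,150,50),(120,255,255)),60)])
    cv2.imwrite(f"pics/{n}3.png",cv2.resize(v.img[130:330,330:580] if n=="scene" else v.img[180:420,200:440],None,fx=2.4,fy=2.4))
E
```

```text
t: 11.32
eef_pos: [0.4654, 0.2316, 0.1669]
orientation: [0.745, 0.667, -0.001, -0.001]
wrist_force: [-4.5, 1.0, 2.3]
grip_width: 0.126
grasp_force: 30.0
[0.10333393 0.84229117 0.12333264]
scene [([152, 0, 34, 10, 254], [167.7, 4.6]), ([186, 0, 34, 9, 278], [203.4, 4.0]), ([0, 67, 11, 12, 69], [3.3, 71.4]), ([442, 169, 12, 24, 83], [445.9, 179.8]), ([482, 175, 18, 25, 102], [493.0, 191.1]), ([150, 206, 16, 7, 94], [157.7, 209.1]), ([636, 233, 4, 25, 60], [638.0, 242.2]), ([239, 261, 14, 19, 75], [245.1, 269.6]), ([616, 304, 24, 8, 78], [627.6, 307.8]), ([415, 306, 14, 15, 158], [421.6, 312.9]), ([619, 386, 21, 25, 392], [631.1, 397.0])]
side [([356, 11, 41, 74, 2641], [376.0, 47.6]), ([511, 46, 36, 49, 1100], [531.3, 75.3]), ([239, 79, 82, 28, 1682], [280.0, 92.8]), ([207, 265, 12, 12, 118], [212.7, 270.9]), ([307, 296, 40, 63, 411], [325.6, 319.1]), ([96, 434, 37, 46, 1205], [114.3, 457.2])]
```

View pics/side3.png

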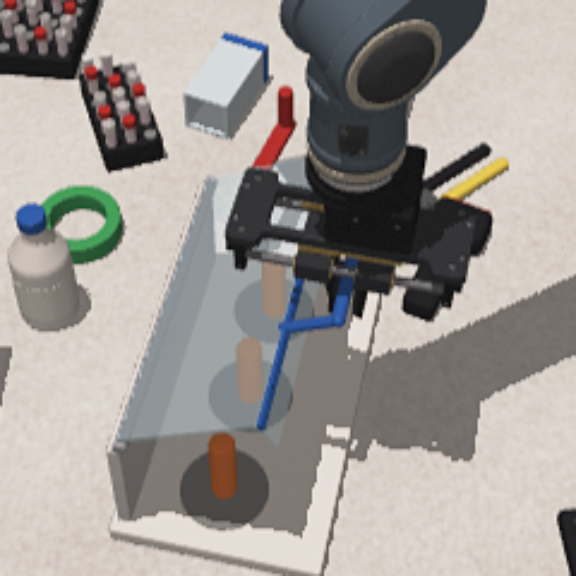

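```bash
python3 - <<'E'
from h import *
a=View("scene","pics/scene0.npz");b=View("side","pics/side0.npz")
for s in((484,177),(486,177)): 
  for d in((343,312.5),(345,313)): print(tri(a,s,b,d))
print("orig",tri(a,(487,199),b,(355,342)),tri(a,(441,195),b,(360.5,301)))
D=lambda x,y:(x/2.1+230,y/2.1+140)
for s,d in zip([(410,240),(457,247),(505,255)],[(177,308),(154,381),(131,463)]): print(tri(a,s,b,D(*d)))
E
```

```text
(array([0.46360535, 0.26456072, 0.2211837 ]), np.float64(0.00752892638484094))
(array([0.46016689, 0.26476978, 0.21923466]), np.float64(0.005791006776976322))
(array([0.46425007, 0.26737717, 0.22327792]), np.float64(0.00494576725173127))
(array([0.46082608, 0.26759511, 0.22134521]), np.float64(0.003205469346536584))
orig (array([0.43896444, 0.28590766, 0.14595363]), np.float64(0.004677980438643578)) (array([0.43519986, 0.18397358, 0.14564751]), np.float64(0.007493241089545842))
(array([0.54157159, 0.12036866, 0.10088204]), np.float64(0.003817845185163337))
(array([0.55357181, 0.21981902, 0.10336067]), np.float64(0.004371124577180765))
(array([0.56403495, 0.31875284, 0.10311977]), np.float64(0.007867688596775436))
```

View pics/scene3.png

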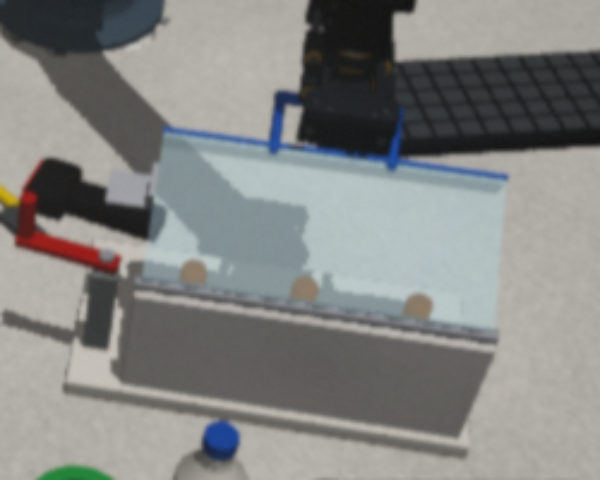

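The guard is raised about 0.4 rad. The bar is cradled high between the fingers, around z 0.22. Following its true arc further.

```bash
python3 -m inch '0 2 -4 0 0 0;0 4 -8 0 0 0;0 7 -12 0 0 0;0 10 -16 0 0 0;0 13 -20 0 0 0;0 13 -20 0 0 0'; python3 -m inch '0 3 -4 0 0 0;0 7 -9 0 0 0;0 11 -14 0 0 0;0 15 -19 0 0 0;0 20 -24 0 0 0;0 25 -29 0 0 0;0 25 -29 0 0 0'
python3 - <<'E'
from h import *
print(arm.observe()["torque"])
v=View("scene");w=View("side");np.savez("pics/p4.npz",a=v.img,b=w.img)
cv2.imwrite("pics/p4.png",np.hstack([cv2.resize(v.img[120:300,420:560],None,fx=2.6,fy=2.6),cv2.resize(w.img[230:410,250:420],None,fx=2.6,fy=2.6)])[:600,:800])
E
```

```text
t: 11.92
eef_pos: [0.4785, 0.2302, 0.1875]
orientation: [0.745, 0.667, -0.001, -0.001]
wrist_force: [-8.5, 2.3, 2.5]
grip_width: 0.125
grasp_force: 30.0
t: 12.5
eef_pos: [0.505, 0.2276, 0.2171]
orientation: [0.746, 0.666, 0.0, -0.0]
wrist_force: [-4.1, 1.8, 2.4]
grip_width: 0.129
grasp_force: 30.0
[0.43208526 0.95133741 0.04810965]
```

View pics/p4.png

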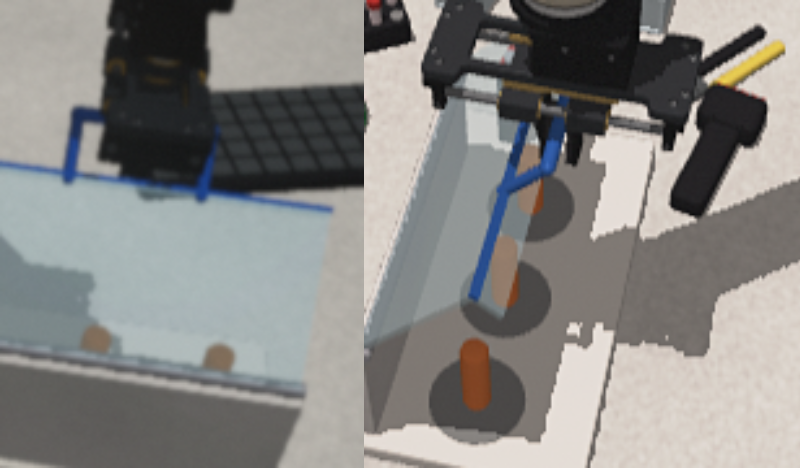

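```bash
python3 - <<'E'
from h import *
a=View("scene","pics/scene0.npz");b=View("side","pics/side0.npz")
L,e=tri(a,(503,169),b,(323,294)); print(L,e)
h=np.array([.6246,.2109,.145]); x=np.array([.9937,-.112,0])
print("angle",np.arctan2(L[2]-.145,(h-L)@x),"r",np.hypot(L[2]-.145,(h-L)@x))
E
```

```text
[0.50586396 0.279564   0.28455146] 0.005820819631226892
angle 0.8376564276868151 r 0.18780219084932898
```

The guard is at about 0.82 rad with the bar high in the fingers. I'll open slightly, raise the tool, and push it upright with the bar caged.

```bash
python3 -m inch '0 0 0 0 0 0;0 0 0 0 0 0;0 0 0 0 0 0;0 0 -12 0 0 0;0 0 -25 0 0 0;0 0 -40 0 0 0;0 0 -40 0 0 0' -0.31; python3 -m inch '0 10 -4 0 0 0;0 20 -9 0 0 0;0 30 -15 0 0 0;0 42 -23 0 0 0;0 54 -28 0 0 0;0 66 -35 0 0 0;0 78 -38 0 0 0;0 90 -42 0 0 0;0 103 -46 0 0 0;0 115 -47 0 0 0;0 128 -47 0 0 0;0 140 -47 0 0 0;0 148 -47 0 0 0;0 148 -47 0 0 0;0 148 -47 0 0 0'
python3 - <<'E'
from h import *
v=View("scene");w=View("side")
print([(x,c) for x,c,l in comps(v.mask((105,150,50),(120,255,255)),60) if x[0]>380]); print([(x,c) for x,c,l in comps(w.mask((105,150,50),(120,255,255)),60) if x[1]>150])
cv2.imwrite("pics/p5.png",np.hstack([cv2.resize(v.img[60:300,340:580],None,fx=1.66,fy=1.66),cv2.resize(w.img[170:410,190:430],None,fx=1.66,fy=1.66)])[:600,:800])
E
```

```text
t: 13.18
eef_pos: [0.5072, 0.2267, 0.2587]
orientation: [0.746, 0.666, 0.003, 0.002]
wrist_force: [-0.0, -0.5, 0.8]
grip_width: 0.341
grasp_force: 0.0
t: 14.43
eef_pos: [0.6524, 0.2093, 0.3016]
orientation: [0.746, 0.666, -0.001, 0.0]
wrist_force: [0.2, -0.3, -0.3]
grip_width: 0.345
grasp_force: 0.0
[([438, 191, 119, 36, 348], [494.5, 213.0]), ([395, 202, 42, 8, 89], [414.5, 205.3]), ([636, 233, 4, 25, 60], [638.0, 242.2]), ([616, 303, 24, 9, 80], [627.3, 307.6]), ([415, 306, 14, 15, 169], [421.6, 312.7]), ([619, 386, 21, 25, 392], [631.1, 397.0]), ([596, 444, 44, 4, 110], [617.4, 445.6])]
[([293, 194, 18, 20, 60], [303.1, 199.4]), ([232, 233, 38, 91, 516], [249.6, 272.7]), ([207, 265, 12, 12, 119], [212.7, 270.9]), ([96, 434, 37, 46, 1205], [114.3, 457.2])]
```

View pics/p5.png

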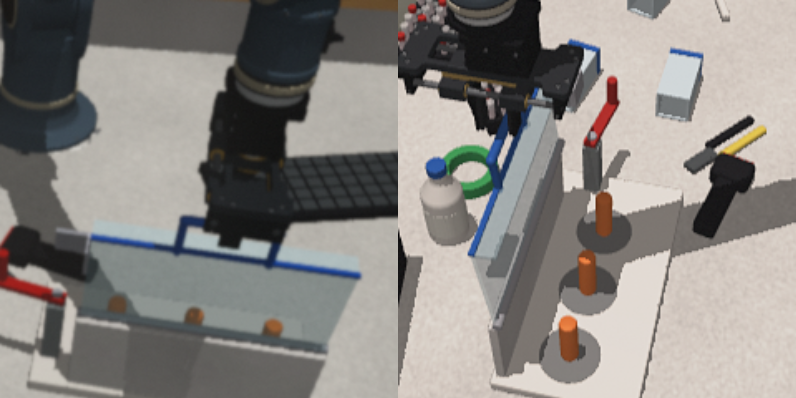

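The guard stands upright: its lip edge is vertical above the wall, the bar is between the fingers, and all three pegs are exposed. I'll lift clear and fit a simple arm model, because the jar turn needs tilted tool poses that must be checked for reach.

```bash
python3 -c "
from h import *;s=arm.observe();np.save('pics/j1.npy',np.r_[s['joints'],s['eef_pos'],s['orientation']])"
python3 -m inch '0 0 -30 0 0 0;0 0 -60 0 0 0;0 0 -90 0 0 0;0 0 -110 0 0 0;0 0 -110 0 0 0'
cat > k.py <<'E'
from h import *
from scipy.optimize import least_squares
LO=np.array([-2.59,-.33,-1.39,.1,-1.04,.21,-2.66]);HI=np.array([2.59,1.99,1.29,2.45,4.18,1.99,2.66])
def fk(q,L):
    H,L1,L2,L3=L; R=np.eye(3);p=np.array([0,0,H])
    for i,(ax,l) in enumerate(zip("zyzyzyz",(0,0,L1,0,L2,0,L3))):
        R=R@Rot.from_euler(ax,q[i]).as_matrix(); p=p+R[:,2]*l
    return p,R
E
python3 - <<'E'
from k import *
s=arm.observe(); j1=np.load("pics/j1.npy")
D=[(np.array([-.029,.469,-.049,1.534,.024,1.141,-.082]),np.array([.674,0,.2]),[.707,.707,-.001,-.001]),(j1[:7],j1[7:10],j1[10:]),(s["joints"],s["eef_pos"],s["orientation"])]
f=lambda L:np.concatenate([fk(q,L)[0]-p for q,p,_ in D])
r=least_squares(f,[.35,.5,.5,.3]); print(r.x,np.abs(r.fun).max())
for q,p,o in D: print((fk(q,r.x)[1].T@Rot.from_quat(o).as_matrix()).round(2).tolist())
E
```

```text
t: 14.95
eef_pos: [0.653, 0.2107, 0.4192]
orientation: [0.746, 0.666, 0.005, 0.002]
wrist_force: [-0.2, 0.0, 0.8]
grip_width: 0.347
grasp_force: 0.0
[ 8.07808673  2.90986423 -0.67775428 10.5474643 ] 0.27607882173279824
[[0.0, -1.0, 0.0], [1.0, 0.0, 0.0], [-0.0, 0.0, 1.0]]
[[-0.22, -0.97, 0.0], [0.97, -0.22, -0.0], [0.0, -0.0, 1.0]]
[[-0.22, -0.97, -0.0], [0.97, -0.22, 0.01], [-0.01, 0.0, 1.0]]
```

```bash
python3 - <<'E'
from k import *
import itertools
s=arm.observe(); j1=np.load("pics/j1.npy")
D=[(np.array([-.029,.469,-.049,1.534,.024,1.141,-.082]),np.array([.674,0,.2]),[.707,.707,-.001,-.001]),(j1[:7],j1[7:10],j1[10:]),(s["joints"],s["eef_pos"],s["orientation"])]
print(D[1][0].round(3),D[2][0].round(3))
R0=np.array([[0,-1,0],[1,0,0],[0,0,1.]])
for sg in itertools.product((1,-1),repeat=4):
    S=np.ones(7);S[[0,2,4,6]]=sg
    e=[np.abs(fk(q*S,[0]*4)[1]@R0-Rot.from_quat(o).as_matrix()).max() for q,p,o in D]
    r=least_squares(lambda L:np.concatenate([fk(q*S,L)[0]-p for q,p,_ in D]),[.35,.5,.5,.3])
    print(sg,np.round(e,3),r.x.round(3),np.abs(r.fun).max().round(4))
E
```

```text
[-0.261  0.432 -0.168  1.362  0.073  1.353 -0.542] [-0.272  0.405 -0.163  1.151  0.065  1.58  -0.533]
(1, 1, 1, 1) [0.001 0.224 0.224] [ 8.078  2.91  -0.678 10.547] 0.2761
(1, 1, 1, -1) [0.164 0.714 0.704] [ 8.078  2.91  -0.678 10.547] 0.2761
(1, 1, -1, 1) [0.044 0.259 0.225] [-3.185  0.628  0.327 -3.01 ] 0.0987
(1, 1, -1, -1) [0.144 0.692 0.703] [-3.185  0.628  0.327 -3.01 ] 0.0987
(1, -1, 1, 1) [0.087 0.519 0.513] [1.959 0.792 0.317 2.319] 0.0986
(1, -1, 1, -1) [0.077 0.505 0.496] [1.959 0.792 0.317 2.319] 0.0986
(1, -1, -1, 1) [0.107 0.547 0.51 ] [-14.93   -1.068   1.159 -16.442] 0.1994
(1, -1, -1, -1) [0.057 0.481 0.499] [-14.93   -1.068   1.159 -16.442] 0.1994
(-1, 1, 1, 1) [0.057 0.706 0.723] [3.646 1.108 0.212 4.3  ] 0.0664
(-1, 1, 1, -1) [0.107 0.322 0.286] [3.646 1.108 0.212 4.3  ] 0.0664
(-1, 1, -1, 1) [0.077 0.73  0.72 ] [-0.809  0.525  0.474 -0.742] 0.0287
(-1, 1, -1, -1) [0.087 0.295 0.289] [-0.809  0.525  0.474 -0.742] 0.0287
(-1, -1, 1, 1) [0.144 0.917 0.927] [-0.431  0.534  0.474 -0.354] 0.0272
(-1, -1, 1, -1) [0.044 0.13  0.118] [-0.431  0.534  0.474 -0.354] 0.0272
(-1, -1, -1, 1) [0.164 0.938 0.928] [1.681 0.812 0.35  2.038] 0.0373
(-1, -1, -1, -1) [0.001 0.    0.   ] [1.681 0.812 0.35  2.038] 0.0373
```

Orientation matches exactly with the roll joints' signs flipped. Now I move toward the jars, tilt the tool for the pick, and gather data to complete the model.

```bash
cat > rec.py <<'E'
from h import *
import sys
s=arm.observe(); f=open("pics/rec.txt","a"); f.write(" ".join(map(str,np.r_[s["joints"],s["eef_pos"],s["orientation"]]))+"\n"); print(s["joints"].round(3) if hasattr(s["joints"],"round") else np.round(s["joints"],3))
E
python3 rec.py; python3 -m inch '-40 0 0 0 0 0;-80 0 0 0 0 0;-120 0 0 0 0 0;-160 0 0 0 0 0;-200 0 0 0 0 0;-240 -10 20 0 0 0;-280 -20 40 0 0 0;-320 -30 60 0 0 0;-360 -40 70 0 0 0;-400 -50 70 0 0 0;-440 -60 70 0 0 0;-460 -69 70 0 0 0;-460 -69 70 0 0 0;-460 -69 70 0 0 0' 1; python3 rec.py
python3 -m inch '0 0 0 0 .12 0;0 0 0 0 .24 0;0 0 0 0 .36 0;0 0 0 0 .48 0;0 0 0 0 .6 0;0 0 0 0 .72 0;0 0 0 0 .785 0;0 0 0 0 .785 0;0 0 0 0 .785 0;0 0 0 0 .785 0'; python3 rec.py
python3 - <<'E'
from k import *
D=np.loadtxt("pics/rec.txt"); j1=np.load("pics/j1.npy"); D=np.vstack([D,j1,np.r_[-.029,.469,-.049,1.534,.024,1.141,-.082,.674,0,.2,.707,.707,-.001,-.001]])
S=np.array([-1,1,-1,1,-1,1,-1.])
def fk2(q,L):
    R=np.eye(3);p=np.array([0,0,L[0]])
    off=[(0,0),(0,0),(L[4],L[1]),(L[5],0),(0,L[2]),(L[6],0),(0,L[3])]
    for i,ax in enumerate("zyzyzyz"):
        R=R@Rot.from_euler(ax,S[i]*q[i]).as_matrix(); p=p+R[:,2]*off[i][1]+R[:,0]*off[i][0]
    return p,R
r=least_squares(lambda L:np.concatenate([fk2(d[:7],L)[0]-d[7:10] for d in D]),[.3,.4,.4,.3,0,0,0]); print(r.x.round(4),np.abs(r.fun).max())
E
```

```text
[-0.272  0.405 -0.163  1.151  0.065  1.58  -0.533]
t: 16.12
eef_pos: [0.5299, -0.2416, 0.3425]
orientation: [0.747, 0.664, -0.0, 0.0]
wrist_force: [1.3, 0.7, -0.4]
grip_width: 0.998
grasp_force: 0.0
[ 0.334  0.226  0.026  1.558 -0.005  1.358  0.243]
t: 16.95
eef_pos: [0.5326, -0.237, 0.3437]
orientation: [0.688, 0.617, 0.285, -0.255]
wrist_force: [0.9, -0.2, 0.0]
grip_width: 1.002
grasp_force: 0.0
[ 0.688  0.468  0.004  1.431 -0.64   1.711  0.648]
[ 0.0967  0.632   0.4709  0.2943 -0.0185 -0.0217  0.0277] 0.04720520067517675
```

```bash
cat >> k.py <<'E'
S=np.array([-1,1,-1,1,-1,1,-1.]); R0=np.array([[0,-1,0],[1,0,0],[0,0,1.]])
def rots(q):
    R=np.eye(3);o=[]
    for i,ax in enumerate("zyzyzyz"): R=R@Rot.from_euler(ax,S[i]*q[i]).as_matrix(); o.append(R)
    return o
E
python3 - <<'E'
from k import *
D=np.loadtxt("pics/rec.txt"); j1=np.load("pics/j1.npy"); D=np.vstack([D,j1,np.r_[-.029,.469,-.049,1.534,.024,1.141,-.082,.674,0,.2,.707,.707,-.001,-.001]])
A=[];b=[]
for d in D:
    o=rots(d[:7]); print(np.abs(o[-1]@R0-Rot.from_quat(d[10:]).as_matrix()).max().round(3),end=" ")
    # unknowns: base z, link x,z after joints 3(z),4(x),5(z),6(x),7(z)
    A.append(np.c_[[0,0,1],o[2][:,2],o[2][:,0],o[3][:,0],o[4][:,2],o[4][:,0],o[5][:,0],o[6][:,2]]);b.append(d[7:10])
A=np.vstack(A);b=np.hstack(b);print(A.shape)
for cols in ([0,1,4,7],[0,1,3,4,6,7],list(range(8))):
    x,res,rk,sv=np.linalg.lstsq(A[:,cols],b,rcond=1e-6); print(cols,x.round(3),np.abs(A[:,cols]@x-b).max().round(4))
E
```

```text
0.0 0.0 0.0 0.0 0.001 (15, 8)
[0, 1, 4, 7] [0.124 0.625 0.434 0.292] 0.046
[0, 1, 3, 4, 6, 7] [ 0.106  0.627 -0.022  0.462  0.034  0.294] 0.0465
[0, 1, 2, 3, 4, 5, 6, 7] [ 0.095  0.654 -0.026  0.01   0.471 -0.041  0.028  0.325] 0.0476
```

```bash
python3 - <<'E'
from k import *
D=np.loadtxt("pics/rec.txt"); j1=np.load("pics/j1.npy"); D=np.vstack([D,j1,np.r_[-.029,.469,-.049,1.534,.024,1.141,-.082,.674,0,.2,.707,.707,-.001,-.001]])
A=[];b=[]
for d in D:
    o=rots(d[:7]); A.append(np.c_[[0,0,1],o[0][:,0],o[1][:,1],o[2][:,2],o[3][:,1],o[4][:,2],o[5][:,1],o[6][:,2]]);b.append(d[7:10])
A=np.vstack(A);b=np.hstack(b)
x=np.linalg.lstsq(A,b,rcond=1e-6)[0]; print(x.round(4),np.abs(A@x-b).max().round(4),np.linalg.svd(A)[1].round(3))
E
```

```text
[ 2.382e-01  0.000e+00 -2.610e-02  5.537e-01 -1.580e-02  4.669e-01
 -4.000e-04  3.365e-01] 0.0003 [3.84  3.797 3.189 0.572 0.495 0.241 0.158 0.098]
```

The model now fits to 0.3 mm, with side offsets at the joints. Checking reach of pick and place poses.

```bash
cat >> k.py <<'E'
X=np.array([.2382,0,-.0261,.5537,-.0158,.4669,-.0004,.3365])
def fkin(q):
    o=rots(q); return np.c_[[0,0,1],o[0][:,0],o[1][:,1],o[2][:,2],o[3][:,1],o[4][:,2],o[5][:,1],o[6][:,2]]@X, o[6]@R0
def ik(p,R,q0):
    f=lambda q:(lambda P,M:np.r_[(P-p)*10,(Rot.from_matrix(R.T@M).as_rotvec())*3,.01*(q-q0)])(*fkin(q))
    r=least_squares(f,np.clip(q0,LO+.02,HI-.02),bounds=(LO+.01,HI-.01)); P,M=fkin(r.x); return r.x,np.linalg.norm(P-p),np.linalg.norm(Rot.from_matrix(R.T@M).as_rotvec())
def frame(zt,yt): 
    zt=zt/np.linalg.norm(zt); yt=yt-zt*(yt@zt); yt/=np.linalg.norm(yt); return np.c_[np.cross(yt,zt),yt,zt]
E
python3 - <<'E'
from k import *
u=lambda a:np.array([np.cos(a),np.sin(a),0]); Z=np.array([0,0,1.])
q=np.array(arm.observe()["joints"])
c=np.array([.553,.219,0]);yaw=-.112
for al in (.7,.785,.9,1.05):
  for n,(cx,cy,m) in dict(A=(.516,-.384,1.137),B=(.456,-.179,1.411),C=(.637,-.177,1.259)).items():
    R=frame(-Z*np.cos(al)+u(m)*np.sin(al),u(m-np.pi/2))
    P=np.array([cx,cy,.032])-.025*u(m)
    qp,e1,e2=ik(P+R[:,2]*.019,R,q); q2,e3,e4=ik(P+R[:,2]*.019+Z*.15,R,qp); print(al,n,e1.round(3),e2.round(3),e3.round(3),e4.round(3),qp.round(2))
  for k in(-1,0,1):
   for dy in (-.5,0,.5):
    m=yaw+dy; R=frame(u(m)*np.cos(al)-Z*np.sin(al),u(m+np.pi/2)); P=c+k*.1*u(yaw+np.pi/2)+Z*.2
    q3,e1,e2=ik(P+R[:,2]*.019,R,q2); q4,e3,e4=ik(P-.1*Z+R[:,2]*.019,R,q3); print(" peg",k,dy,e1.round(3),e2.round(3),e3.round(3),e4.round(3),q4.round(2))
E
```

```text
0.7 A 0.0 0.0 0.0 0.0 [ 0.84  0.82  0.08  1.57 -0.72  1.23  0.89]
0.7 B 0.0 0.0 0.0 0.0 [ 0.71  0.66 -0.02  1.93 -0.68  1.06  1.03]
0.7 C 0.0 0.0 0.0 0.0 [ 0.56  0.78 -0.01  1.66 -0.79  1.06  0.77]
 peg -1 -0.5 0.0 0.0 0.0 0.0 [-0.39  0.5  -0.43  2.26  1.49  1.05 -1.04]
 peg -1 0 0.0 0.0 0.0 0.001 [ 0.39  0.72 -1.2   2.44  2.03  1.21 -0.78]
 peg -1 0.5 0.026 0.175 0.048 0.31 [-0.33  0.2   0.14  2.27 -0.96  0.22  2.65]
 peg 0 -0.5 0.0 0.0 0.0 0.0 [-0.61  0.56 -0.33  2.1   1.34  1.09 -0.98]
 peg 0 0 0.0 0.0 0.0 0.0 [-0.21  0.52 -0.67  2.32  1.89  0.97 -0.95]
 peg 0 0.5 0.0 0.0 0.0 0.0 [ 0.49  0.79 -1.25  2.4   2.32  0.89 -0.47]
 peg 1 -0.5 0.0 0.0 0.0 0.0 [-0.82  0.63 -0.2   1.92  1.2   1.11 -0.88]
 peg 1 0 0.0 0.0 0.0 0.0 [-0.47  0.56 -0.54  2.16  1.73  0.98 -0.88]
 peg 1 0.5 0.0 0.0 0.0 0.0 [ 0.22  0.8  -1.18  2.28  2.2   0.97 -0.5 ]
0.785 A 0.0 0.0 0.0 0.0 [ 0.88  0.86  0.06  1.54 -0.75  1.29  0.92]
0.785 B 0.0 0.0 0.0 0.0 [ 0.75  0.7  -0.03  1.91 -0.7   1.13  1.07]
0.785 C 0.0 0.0 0.0 0.0 [ 0.6   0.81 -0.03  1.65 -0.84  1.11  0.82]
 peg -1 -0.5 0.0 0.0 0.0 0.0 [-0.35  0.46 -0.42  2
[... 1581 characters left out ...]
C 0.0 0.0 0.0 0.0 [ 0.7   0.93 -0.09  1.59 -0.95  1.29  0.94]
 peg -1 -0.5 0.0 0.0 0.0 0.0 [-0.27  0.38 -0.35  2.16  1.05  0.72 -0.48]
 peg -1 0 0.0 0.0 0.0 0.0 [-0.17  0.3  -0.32  2.28  1.27  0.38 -0.16]
 peg -1 0.5 0.0 0.0 0.0 0.0 [ 0.43  0.38 -0.81  2.27  1.28  0.22  0.48]
 peg 0 -0.5 0.0 0.0 0.0 0.0 [-0.47  0.45 -0.3   2.02  0.95  0.82 -0.5 ]
 peg 0 0 0.0 0.0 0.0 0.0 [-0.36  0.37 -0.32  2.16  1.17  0.51 -0.2 ]
 peg 0 0.5 0.0 0.0 0.0 0.0 [-0.07  0.36 -0.48  2.21  1.2   0.22  0.35]
 peg 1 -0.5 0.0 0.0 0.0 0.0 [-0.67  0.54 -0.21  1.86  0.84  0.89 -0.48]
 peg 1 0 0.0 0.0 0.0 0.0 [-0.55  0.45 -0.27  2.02  1.05  0.6  -0.19]
 peg 1 0.5 0.0 0.0 0.0 0.0 [-0.53  0.4  -0.13  2.11  0.92  0.22  0.45]
```

Pick at 45° and place at 45° are both reachable, filling pegs a, b, c in that order with the tool yawed about 0.35 rad. Now jar measurement and a planner that prints tool-frame shifts.

```bash
cat > jars.py <<'E'
from k import *
def jars(view="scene"):
    v=View(view); out=[]
    m=v.mask((92,15,150),(110,90,255))
    m=cv2.morphologyEx(m,cv2.MORPH_OPEN,np.ones((3,3),np.uint8))
    for a,c,l in comps(m,250):
        pts=np.argwhere(l)[:,::-1].astype(float)
        g=np.array([v.onz(p,.054)[:2] for p in pts])
        if not(.3<g[:,0].mean()<.95 and -.6<g[:,1].mean()<.04): continue
        (cx,cy),(w,h),ang=cv2.minAreaRect((g*1000).astype(np.float32))
        box=cv2.boxPoints(((cx,cy),(w,h),ang)); e=[box[1]-box[0],box[2]-box[1]]; e=max(e,key=np.linalg.norm); 
        d=e/np.linalg.norm(e); d=d*np.sign(d[1]); mouth=np.array([cx,cy])+d*max(w,h)/2; cen=(mouth-55*d)/1000
        out.append((cen,np.arctan2(d[1],d[0]),max(w,h),min(w,h))); print("jar",cen.round(3),"yaw",out[-1][1].round(3),"pale LxW %.0f x %.0f"%(max(w,h),min(w,h)),a)
    return out
E
cat > go.py <<'E'
from k import *
u=lambda a:np.array([np.cos(a),np.sin(a),0]); Z=np.array([0,0,1.])
AL=.785
def rel(P,R,name):   # pinch point target -> tool-frame shift mm + rotvec from present pose
    s=arm.observe(); p=np.array(s["eef_pos"]);M=Rot.from_quat(s["orientation"]).as_matrix(); T=P+R[:,2]*.019
    sh=M.T@(T-p)*1000; rv=Rot.from_matrix(M.T@R).as_rotvec(); q,e1,e2=ik(T,R,np.array(s["joints"]))
    print(name,"shift",sh.round(1).tolist(),"rot",rv.round(3).tolist(),"ik",e1.round(4),e2.round(3),"q",q.round(2).tolist())
def pickR(m): return frame(-Z*np.cos(AL)+u(m)*np.sin(AL),u(m-np.pi/2))
def placeR(m): return frame(u(m)*np.cos(AL)-Z*np.sin(AL),u(m+np.pi/2))
E
python3 - <<'E'
from jars import *; from go import *
jars()
v=View("side"); print("pegs",[(a,c) for a,c,l in comps(v.mask((5,120,60),(16,255,255)),60) if a[1]>200])
m,c=1.137,np.array([.516,-.384,.032])
P=c-.025*u(m); R=pickR(m); rel(P-R[:,2]*.1,R,"pre");rel(P,R,"pick")
E
```

```text
jar [ 0.458 -0.18 ] yaw 1.42 pale LxW 98 x 54 [258, 208, 45, 22, 663]
jar [ 0.518 -0.432] yaw 1.18 pale LxW 94 x 54 [146, 221, 42, 21, 550]
jar [ 0.638 -0.18 ] yaw 1.268 pale LxW 98 x 54 [244, 262, 50, 30, 879]
pegs [([309, 285, 10, 27, 248], [313.5, 298.3]), ([299, 320, 11, 28, 256], [303.5, 333.9]), ([287, 360, 12, 28, 275], [292.4, 373.5])]
pre shift [-340.0, -27.6, 21.3] rot [-0.228, 0.001, 0.232] ik 0.0 0.0 q [0.95, 0.82, 0.09, 1.42, -0.7, 1.46, 0.88]
pick shift [-342.5, -5.2, 118.7] rot [-0.228, 0.001, 0.232] ik 0.0 0.0 q [0.88, 0.86, 0.06, 1.54, -0.75, 1.29, 0.92]
```

Jar A has since been knocked to about (0.518, −0.432). B and C are unchanged, so I start with B.

```bash
python3 - <<'E'
from go import *
m,c=1.415,np.array([.456,-.18,.032])
P=c-.025*u(m); R=pickR(m); rel(P-R[:,2]*.1+Z*.06,R,"hi");rel(P-R[:,2]*.09,R,"pre");rel(P,R,"pick")
E
```

```text
hi shift [-161.5, -86.7, 114.2] rot [-0.032, 0.001, 0.036] ik 0.0 0.0 q [0.8, 0.57, 0.03, 1.75, -0.61, 1.41, 0.96]
pre shift [-203.8, -86.6, 166.7] rot [-0.032, 0.001, 0.036] ik 0.0 0.0 q [0.8, 0.65, 0.01, 1.79, -0.63, 1.3, 1.02]
pick shift [-203.7, -83.8, 256.7] rot [-0.032, 0.001, 0.036] ik 0.0 0.0 q [0.75, 0.71, -0.03, 1.9, -0.7, 1.13, 1.07]
```

```bash
python3 -m inch '-30 -15 20 -.01 0 .01;-60 -30 40 -.02 0 .02;-90 -45 60 -.032 0 .036;-120 -60 80 -.032 0 .036;-150 -80 100 -.032 0 .036;-170 -87 125 -.032 0 .036;-190 -87 150 -.032 0 .036;-204 -87 167 -.032 0 .036;-204 -87 167 -.032 0 .036;-204 -87 167 -.032 0 .036;-204 -87 167 -.032 0 .036' 1; python3 - <<'E'
from go import *
m,c=1.415,np.array([.456,-.18,.032])
P=c-.025*u(m); R=pickR(m); rel(P,R,"pick")
v=View("wrist"); cv2.imwrite("pics/w6.png",v.img)
for n,a in (("mouthtop",(.055,.027)),("closetop",(-.055,.027))):
  for s in(-1,1): 
    q=c+a[0]*u(m)+s*.027*u(m-np.pi/2);q[2]=.054;print(n,s,v.proj(q).round(1))
E
```

```text
t: 17.97
eef_pos: [0.4437, -0.2558, 0.0824]
orientation: [0.703, 0.6, 0.291, -0.247]
wrist_force: [1.2, -0.1, 0.5]
grip_width: 0.999
grasp_force: 0.0
pick shift [1.2, 0.1, 91.3] rot [0.002, 0.002, -0.002] ik 0.0 0.0 q [0.74, 0.71, -0.02, 1.9, -0.7, 1.13, 1.07]
mouthtop -1 [283.2 133.8]
mouthtop 1 [351.9 133.7]
closetop -1 [275.9 261.9]
closetop 1 [359.9 261.7]
```

View pics/w6.png

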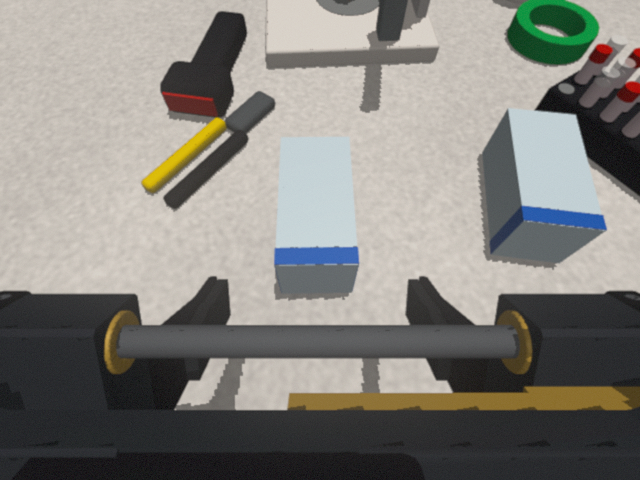

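The jar's top face spans (280,136)–(348,136) to (274,262)–(358,262), within 3 px of prediction. Advancing and gripping. That was the last picture; from here I rely on numeric checks.

```bash
python3 -m inch '0 0 25 0 0 0;0 0 50 0 0 0;0 0 75 0 0 0;1 0 91 0 0 0;1 0 91 0 0 0;1 0 91 0 0 0'; python3 -m inch '0 0 0 0 0 0;0 0 0 0 0 0;0 0 0 0 0 0;0 0 0 0 0 0;0 0 0 0 0 0;0 0 0 0 0 0' -1 20; python3 - <<'E'
from go import *
rel(np.array([.5,-.1,.3]),pickR(1.415),"lift")
s=arm.observe();print(s["torque"])
E
```

```text
t: 18.52
eef_pos: [0.4534, -0.1916, 0.018]
orientation: [0.703, 0.599, 0.291, -0.248]
wrist_force: [0.4, 0.3, 1.2]
grip_width: 0.999
grasp_force: 0.0
t: 19.02
eef_pos: [0.4525, -0.1915, 0.017]
orientation: [0.704, 0.599, 0.29, -0.249]
wrist_force: [0.4, -0.2, 0.2]
grip_width: 0.63
grasp_force: 0.1
lift shift [269.4, 31.5, -112.1] rot [0.002, 0.0, -0.005] ik 0.0 0.0 q [0.61, 0.31, -0.09, 1.81, -0.71, 1.41, 0.61]
[-0.83626975  0.07784112 -0.02041058]
```

```bash
python3 -m inch '0 0 0 0 0 0;0 0 0 0 0 0;0 0 0 0 0 0;14 0 -14 0 0 0;28 0 -28 0 0 0;56 0 -56 0 0 0;85 0 -85 0 0 0;110 0 -110 0 0 0;140 0 -140 0 0 0;140 0 -140 0 0 0' -1 20; python3 - <<'E'
from go import *
b=View("side");a=View("scene","pics/scene0.npz")
cs=sorted([(a_,c) for a_,c,l in comps(b.mask((5,120,60),(16,255,255)),60) if a_[1]>200 and a_[0]>280],key=lambda t:t[0][1]); print(cs)
for (bx,c),s in zip(cs,[(410,240),(457,247),(505,255)]): print("side z.06",b.onz(c,.06).round(4),"tip side",b.onz((c[0]+.5*0,bx[1]),.1).round(4),"scene tip",a.onz(s,.1).round(4))
A=np.array([b.onz(c,.06)[:2] for _,c in cs]); print(np.diff(A,axis=0))
E
```

```text
t: 19.85
eef_pos: [0.4559, -0.1929, 0.2215]
orientation: [0.703, 0.601, 0.292, -0.243]
wrist_force: [1.9, -0.7, -0.0]
grip_width: 0.621
grasp_force: 19.9
[([309, 285, 10, 27, 248], [313.5, 298.3]), ([299, 320, 11, 28, 256], [303.6, 333.9]), ([287, 360, 12, 28, 276], [292.5, 373.5])]
side z.06 [0.5423 0.121  0.06  ] tip side [0.543  0.1131 0.1   ] scene tip [0.5427 0.1217 0.1   ]
side z.06 [0.5521 0.2209 0.06  ] tip side [0.5527 0.2116 0.1   ] scene tip [0.5524 0.222  0.1   ]
side z.06 [0.5621 0.3205 0.06  ] tip side [0.5621 0.3122 0.1   ] scene tip [0.5647 0.3222 0.1   ]
[[0.00984943 0.09995033]
 [0.00999263 0.0995723 ]]
```

Pegs measured consistently from both views, 100 mm apart: a (0.5424, 0.121), b (0.5522, 0.221), c (0.562, 0.3205). Planning the turn.

```bash
cat >> go.py <<'E'
PEG=dict(a=np.array([.5424,.121,0]),b=np.array([.5522,.221,0]),c=np.array([.562,.3205,0]))
MP=-.45
def place(k,z,dx=0,dy=0): rel(PEG[k]-.005*u(MP)+Z*z+np.array([dx,dy,0]),placeR(MP),f"place {k} {z}")
E
python3 - <<'E'
from go import *
s=arm.observe();M=Rot.from_quat(s["orientation"]); rv=(M.inv()*Rot.from_matrix(placeR(MP))).as_rotvec(); q=np.array(s["joints"])
for f,p in ((.25,[.47,-.19,.3]),(.5,[.49,-.12,.34]),(.75,[.51,-.02,.34]),(1,[.535,.06,.34]),(1,PEG["a"]-.005*u(MP)+.23*Z)):
    R=(M*Rot.from_rotvec(f*rv)).as_matrix(); q,e1,e2=ik(np.array(p)+R[:,2]*.019,R,q); print(e1.round(4),e2.round(3),q.round(2)); rel(np.array(p),R,str(f))
E
```

```text
0.0 0.0 [ 0.62  0.21 -0.06  1.8  -0.45  1.3   0.89]
0.25 shift [54.9, 16.2, -36.7] rot [0.0, -0.331, -0.351] ik 0.0 0.0 q [0.62, 0.21, -0.06, 1.8, -0.45, 1.3, 0.89]
0.0 0.0 [ 0.48  0.   -0.21  1.88 -0.21  1.06  0.84]
0.5 shift [129.7, 28.0, -17.1] rot [0.0, -0.663, -0.701] ik 0.0 0.0 q [0.5, 0.01, -0.23, 1.88, -0.21, 1.06, 0.84]
0.0 0.0 [ 0.35 -0.1  -0.48  2.02  0.21  0.8   0.54]
0.75 shift [199.9, 36.0, 50.6] rot [0.0, -0.994, -1.052] ik 0.0 0.0 q [0.42, -0.1, -0.54, 2.02, 0.2, 0.8, 0.55]
0.0 0.0 [ 0.2  -0.06 -0.71  2.12  0.9   0.78  0.03]
1 shift [259.5, 52.5, 104.8] rot [0.001, -1.326, -1.403] ik 0.0 0.0 q [0.18, -0.06, -0.69, 2.12, 0.9, 0.78, 0.03]
0.0 0.0 [-0.02  0.2  -0.73  2.2   1.24  0.91 -0.49]
1 shift [226.8, 44.8, 227.1] rot [0.001, -1.326, -1.403] ik 0.0 0.0 q [-0.15, 0.18, -0.59, 2.21, 1.22, 0.87, -0.47]
```

```bash
python3 -m inch '14 4 -9 0 -.083 -.088;27 8 -18 0 -.166 -.175;41 12 -28 0 -.249 -.263;55 16 -37 0 -.331 -.351;74 19 -32 0 -.414 -.438;92 22 -27 0 -.497 -.526;111 25 -22 0 -.58 -.614;130 28 -17 0 -.663 -.701;147 30 0 0 -.746 -.789;165 32 17 0 -.829 -.877;182 34 34 0 -.912 -.964;200 36 51 0 -.994 -1.052;215 40 64 0 -1.077 -1.14;230 44 78 0 -1.16 -1.228;245 48 91 0 -1.243 -1.315;259.5 52.5 105 0 -1.326 -1.403;259.5 52.5 105 0 -1.326 -1.403;259.5 52.5 105 0 -1.326 -1.403;259.5 52.5 105 0 -1.326 -1.403'
python3 - <<'E'
from go import *
place("a",.23)
E
```

```text
t: 21.48
eef_pos: [0.5457, 0.0537, 0.3223]
orientation: [0.208, 0.902, -0.084, 0.368]
wrist_force: [-0.6, -0.4, -0.2]
grip_width: 0.624
grasp_force: 19.9
place a 0.23 shift [91.1, 59.0, 58.9] rot [-0.0, -0.011, -0.002] ik 0.0 0.0 q [-0.03, 0.19, -0.72, 2.2, 1.24, 0.9, -0.48]
```

```bash
python3 -m inch '20 12 12 0 0 0;40 25 25 0 0 0;60 40 38 0 -.011 0;80 52 51 0 -.011 0;91 59 59 0 -.011 0;91 59 59 0 -.011 0;91 59 59 0 -.011 0;91 59 59 0 -.011 0'
python3 - <<'E'
from go import *
for n in("side","scene"):
    v=View(n); m=v.mask((85,8,100),(112,110,255))
    P=PEG["a"]; 
    for nm,z in(("rim",.15),("floor",.26)):
        print(n,nm,"axis px",v.proj(P+Z*z).round(1))
    print([(a,c) for a,c,l in comps(m,150) if np.linalg.norm(np.array(c)-v.proj(P+Z*.2))<80])
    m=v.mask((105,130,40),(125,255,255)); print("blue",[(a,c) for a,c,l in comps(m,15) if np.linalg.norm(np.array(c)-v.proj(P+Z*.25))<60])
    cv2.imwrite(f"pics/{n}7.png",v.img)
place("a",.106)
E
```

```text
t: 22.15
eef_pos: [0.5516, 0.1169, 0.219]
orientation: [0.208, 0.899, -0.085, 0.375]
wrist_force: [0.6, -0.2, -0.6]
grip_width: 0.618
grasp_force: 19.9
side rim axis px [313.3 273.8]
side floor axis px [313.  240.2]
[([236, 195, 74, 132, 1803], [268.6, 260.3]), ([295, 234, 31, 52, 454], [305.5, 265.5])]
blue [([293, 194, 18, 20, 55], [303.6, 199.5]), ([296, 244, 15, 9, 43], [302.7, 248.1])]
scene rim axis px [412.7 223.3]
scene floor axis px [420.1 183.3]
[([394, 171, 53, 37, 972], [420.3, 190.7]), ([450, 198, 54, 19, 493], [475.8, 208.1])]
blue [([403, 188, 17, 7, 43], [409.8, 191.3])]
place a 0.106 shift [91.4, -1.1, 88.3] rot [0.001, 0.005, -0.005] ik 0.0 0.0 q [-0.08, 0.48, -0.73, 2.3, 1.59, 1.0, -0.9]
```

```bash
python3 -m inch '10 0 10 0 0 0;20 0 20 0 0 0;30 0 29 0 0 0;40 0 39 0 0 0;50 0 48 0 0 0;60 -1 58 0 0 0;70 -1 68 0 0 0;80 -1 78 0 0 0;80 -1 78 0 0 0;80 -1 78 0 0 0'; python3 -m inch '4 0 4 0 0 0;8 0 8 0 0 0;11.5 0 10.5 0 0 0;11.5 0 10.5 0 0 0;11.5 0 10.5 0 0 0'; python3 -c "
from go import *
place('a',.1);print(arm.observe()['torque'])"
```

```text
t: 23.08
eef_pos: [0.5501, 0.1176, 0.107]
orientation: [0.207, 0.9, -0.085, 0.375]
wrist_force: [1.1, 0.3, 0.2]
grip_width: 0.622
grasp_force: 19.9
t: 23.5
eef_pos: [0.5491, 0.1185, 0.0907]
orientation: [0.206, 0.9, -0.085, 0.375]
wrist_force: [-0.3, 0.2, -0.3]
grip_width: 0.619
grasp_force: 19.9
place a 0.1 shift [2.0, -0.7, 3.9] rot [0.002, 0.003, -0.002] ik 0.0 0.0 q [-0.09, 0.49, -0.71, 2.3, 1.6, 1.0, -0.92]
[0.53601202 0.86152379 0.01367198]
```

No peg contact so far. Stepping down to touch.

```bash
python3 -m inch '2 0 2 0 0 0;4 0 4 0 0 0;4 0 4 0 0 0;4 0 4 0 0 0'; python3 -m inch '2 0 2 0 0 0;4 0 4 0 0 0;4 0 4 0 0 0;4 0 4 0 0 0'
```

```text
t: 23.83
eef_pos: [0.5499, 0.118, 0.0864]
orientation: [0.207, 0.899, -0.085, 0.377]
wrist_force: [-1.9, -1.6, 5.3]
grip_width: 0.627
grasp_force: 20.0
t: 24.17
eef_pos: [0.551, 0.1177, 0.084]
orientation: [0.206, 0.897, -0.086, 0.38]
wrist_force: [-9.7, -2.1, 22.0]
grip_width: 0.62
grasp_force: 20.0
```

Contact at pinch height 0.099, exactly the expected rim-on-plate height. Easing off and releasing.

```bash
python3 -m inch '-3 0 -3 0 0 0;-3 0 -3 0 0 0'; python3 -m inch '0 0 0 0 0 0;0 0 0 0 0 0;0 0 0 0 0 0;0 0 0 0 0 0;0 0 -10 0 0 0;0 0 -30 0 0 0;0 0 -60 0 0 0;0 0 -90 0 0 0;0 0 -120 0 0 0;0 0 -150 0 0 0;0 0 -150 0 0 0' 1
cat > chk.py <<'E'
from jars import *; from go import *
import sys
def chk(k):
    for n in("side","scene"):
        v=View(n); P=PEG[k]; t=v.proj(P+Z*.13)
        m=v.mask((105,110,40),(125,255,255)); m2=v.mask((85,8,100),(112,110,255))
        print(n,"top centre exp",t.round(1),"blue",[(a,c) for a,c,l in comps(m,15) if abs(np.array(c)-t).max()<35],"pale",[(a,c) for a,c,l in comps(m2,60) if abs(np.array(c)-t).max()<35])
        h=np.array([P+.027*np.sqrt(2)*u(MP+np.pi/4+i*np.pi/2)+Z*.13 for i in range(4)]); q=np.array([v.proj(x) for x in h]); print("   exp top box",q.min(0).round(),q.max(0).round())
for k in sys.argv[1:]: chk(k)
jars()
E
python3 chk.py a
```

```text
t: 24.33
eef_pos: [0.5496, 0.119, 0.0847]
orientation: [0.207, 0.9, -0.084, 0.376]
wrist_force: [-0.1, -0.4, -1.4]
grip_width: 0.617
grasp_force: 20.0
t: 25.25
eef_pos: [0.4522, 0.1689, 0.1933]
orientation: [0.205, 0.9, -0.081, 0.377]
wrist_force: [0.3, 0.3, -0.5]
grip_width: 1.001
grasp_force: 0.0
side top centre exp [313.3 279.5] blue [([299, 279, 33, 18, 81], [315.0, 289.3])] pale [([298, 284, 33, 38, 731], [314.6, 303.6])]
   exp top box [297. 267.] [330. 293.]
scene top centre exp [411.5 230. ] blue [([397, 235, 23, 11, 48], [408.1, 239.9])] pale [([395, 193, 52, 15, 443], [421.3, 199.8]), ([394, 214, 39, 37, 663], [413.7, 229.3])]
   exp top box [394. 218.] [428. 243.]
jar [ 0.52  -0.428] yaw 1.166 pale LxW 98 x 53 [146, 215, 46, 28, 702]
jar [ 0.638 -0.18 ] yaw 1.268 pale LxW 98 x 53 [244, 262, 50, 30, 872]
```

Jar B stands home on peg a; the side band box 299–332 matches the expected 297–330. Next is jar C for peg b.

```bash
cat > topick.py <<'E'
from go import *
import sys
cx,cy,m=map(float,sys.argv[1:4]); c=np.array([cx,cy,.032]); P=c-.025*u(m); Rp=pickR(m)
s=arm.observe();M=Rot.from_quat(s["orientation"]); rv=(M.inv()*Rot.from_matrix(Rp)).as_rotvec()
A=np.array(s["eef_pos"])-M.as_matrix()[:,2]*.019; E=P-Rp[:,2]*.09+Z*.12
q=np.array(s["joints"])
for f,p in ((0,A+Z*.12),(.5,(A+E)/2*np.array([1,1,0])+Z*.33),(1,E+Z*.05)):
    R=(M*Rot.from_rotvec(f*rv)).as_matrix(); q,e1,e2=ik(p+R[:,2]*.019,R,q); print(e1.round(4),e2.round(3),q.round(2)); rel(p,R,str(f))
E
python3 topick.py .637 -.179 1.265
```

```text
0.0 0.0 [-0.11 -0.05 -0.8   2.16  0.89  1.03 -0.28]
0 shift [-85.2, 0.3, -84.5] rot [0.0, 0.0, 0.0] ik 0.0 0.0 q [-0.11, -0.05, -0.8, 2.16, 0.89, 1.03, -0.28]
0.0 0.0 [ 0.43  0.02 -0.34  1.9  -0.17  0.96  0.58]
0.5 shift [-200.5, -153.7, 27.5] rot [0.003, 0.638, 0.779] ik 0.0 0.0 q [0.48, 0.03, -0.39, 1.89, -0.16, 0.96, 0.57]
0.0 0.0 [ 0.84  0.6  -0.27  1.44 -0.6   1.41  0.47]
1 shift [-274.4, -303.1, 186.2] rot [0.005, 1.275, 1.559] ik 0.0 0.0 q [1.35, 1.0, -1.38, 1.41, 0.2, 1.32, -0.16]
```

```bash
python3 -m inch '-25 0 -25 0 0 0;-50 0 -50 0 0 0;-75 0 -75 0 0 0;-85 0 -84 0 0 0;-85 0 -84 0 0 0'; python3 -m inch '-14 -19 14 0 .08 .097;-29 -38 28 0 .16 .195;-43 -58 42 0 .24 .292;-58 -77 56 0 .32 .39;-72 -96 70 0 .4 .487;-86 -116 84 0 .48 .585;-101 -135 98 0 .56 .682;-115 -154 112 0 .638 .779;-123 -171 130 0 .709 .866;-131 -187 147 0 .78 .952;-140 -204 165 0 .85 1.04;-148 -220 183 0 .921 1.126;-156 -237 200 0 .992 1.213;-164 -253 218 .002 1.063 1.3;-173 -270 236 .003 1.134 1.386;-181 -287 253 .004 1.205 1.473;-189 -303 271 .005 1.275 1.559;-189 -303 271 .005 1.275 1.559;-189 -303 271 .005 1.275 1.559;-189 -303 271 .005 1.275 1.559'; cat > tograsp.py <<'E'
from go import *
import sys
cx,cy,m=map(float,sys.argv[1:4]); c=np.array([cx,cy,.032]); P=c-.025*u(m); R=pickR(m); rel(P-R[:,2]*.09,R,"pre");rel(P,R,"pick")
v=View("wrist"); cv2.imwrite("pics/wg%d.png"%(1000*arm.observe()["t"]),v.img)
q=np.array([[*(c+a*u(m)+s*.027*u(m-np.pi/2))[:2],.054] for a,s in((.055,-1),(.055,1),(-.055,1),(-.055,-1))]); print("exp",[v.proj(x).round().tolist() for x in q])
mk=v.mask((90,10,150),(125,255,255)); mk=cv2.morphologyEx(mk,cv2.MORPH_OPEN,np.ones((5,5)))
for a,_,l in comps(mk,2500):
    h=cv2.convexHull(np.argwhere(l)[:,::-1].astype(np.int32)); print(a,cv2.approxPolyDP(h,6,True)[:,0].tolist())
E
python3 tograsp.py .637 -.179 1.265
```

```text
t: 25.82
eef_pos: [0.4552, 0.1639, 0.312]
orientation: [0.209, 0.899, -0.084, 0.377]
wrist_force: [-0.5, 0.3, 0.5]
grip_width: 0.999
grasp_force: 0.0
t: 27.48
eef_pos: [0.6139, -0.2498, 0.2483]
orientation: [0.746, 0.545, 0.308, -0.229]
wrist_force: [-0.1, 0.8, 1.3]
grip_width: 0.999
grasp_force: 0.0
pre shift [-118.1, 1.6, 116.8] rot [-0.004, -0.002, -0.004] ik 0.0 0.0 q [0.68, 0.76, -0.02, 1.56, -0.76, 1.26, 0.76]
pick shift [-118.3, 2.0, 206.8] rot [-0.004, -0.002, -0.004] ik 0.0 0.0 q [0.62, 0.82, -0.06, 1.64, -0.82, 1.11, 0.8]
exp [[296.0, 237.0], [342.0, 237.0], [345.0, 330.0], [293.0, 330.0]]
[292, 241, 51, 84, 3739] [[342, 324], [292, 324], [296, 242], [339, 241]]
```

The wrist view agrees within 4 px along the axis and 1–2 px across. Descending and gripping.

```bash
python3 -m inch '-30 0 29 0 0 0;-60 1 58 0 0 0;-90 2 87 0 0 0;-121 2 114 0 0 0;-121 2 114 0 0 0;-121 2 130 0 0 0;-121 2 155 0 0 0;-121 2 180 0 0 0;-121 2 204 0 0 0;-121 2 204 0 0 0;-121 2 204 0 0 0'; python3 -m inch '0 0 0 0 0 0;0 0 0 0 0 0;0 0 0 0 0 0;0 0 0 0 0 0;0 0 0 0 0 0;0 0 0 0 0 0;0 0 0 0 0 0;0 0 0 0 0 0' -1 20;python3 -m inch '14 0 -14 0 0 0;28 0 -28 0 0 0;56 0 -56 0 0 0;85 0 -85 0 0 0;110 0 -110 0 0 0;140 0 -140 0 0 0;140 0 -140 0 0 0;140 0 -140 0 0 0'
cat > toplace.py <<'E'
from go import *
import sys
k=sys.argv[1]; s=arm.observe();M=Rot.from_quat(s["orientation"]); rv=(M.inv()*Rot.from_matrix(placeR(MP))).as_rotvec(); q=np.array(s["joints"])
A=np.array(s["eef_pos"])-M.as_matrix()[:,2]*.019; E=PEG[k]-.005*u(MP)-.05*u(MP)
for f,p in ((.5,(A+E)/2*np.array([1,1,0])+.34*Z),(1,E+.34*Z)):
    R=(M*Rot.from_rotvec(f*rv)).as_matrix(); q,e1,e2=ik(np.array(p)+R[:,2]*.019,R,q); print(e1.round(4),e2.round(3),q.round(2)); rel(np.array(p),R,str(f))
E
python3 toplace.py b
```

```text
t: 28.45
eef_pos: [0.6353, -0.193, 0.0241]
orientation: [0.744, 0.548, 0.309, -0.226]
wrist_force: [-0.4, 0.1, 0.1]
grip_width: 0.998
grasp_force: 0.0
t: 29.12
eef_pos: [0.6339, -0.195, 0.0217]
orientation: [0.745, 0.546, 0.309, -0.226]
wrist_force: [-2.2, -1.3, 2.2]
grip_width: 0.62
grasp_force: 19.9
t: 29.78
eef_pos: [0.6356, -0.1954, 0.2224]
orientation: [0.745, 0.547, 0.31, -0.223]
wrist_force: [0.0, 0.4, -2.8]
grip_width: 0.618
grasp_force: 19.9
0.0 0.0 [ 0.24  0.08 -0.3   1.82 -0.1   0.96  0.39]
0.5 shift [203.3, -124.6, 60.9] rot [0.002, -0.634, -0.779] ik 0.0 0.0 q [0.24, 0.08, -0.3, 1.82, -0.1, 0.96, 0.39]
0.0 0.0 [-0.37  0.12 -0.62  1.97  0.96  1.16 -0.31]
1 shift [342.4, -245.3, 191.8] rot [0.004, -1.268, -1.557] ik 0.0 0.0 q [-0.35, 0.13, -0.64, 1.97, 0.96, 1.17, -0.31]
```

```bash
python3 -m inch '29 -16 4 0 -.079 -.097;58 -31 8 0 -.159 -.195;87 -47 12 0 -.238 -.292;116 -62 16 0 -.317 -.39;144 -78 20 0 -.396 -.487;173 -94 25 0 -.476 -.584;202 -109 29 0 -.555 -.682;231 -125 33 .002 -.634 -.779;245 -140 53 .002 -.713 -.876;259 -155 73 .002 -.793 -.974;273 -170 93 .002 -.872 -1.071;287 -185 112 .003 -.951 -1.168;300 -200 132 .003 -1.03 -1.265;314 -215 152 .003 -1.11 -1.363;328 -230 172 .004 -1.189 -1.46;342 -245 192 .004 -1.268 -1.557;342 -245 192 .004 -1.268 -1.557;342 -245 192 .004 -1.268 -1.557;342 -245 192 .004 -1.268 -1.557'
python3 - <<'E'
from go import *
place("b",.23,-.0027,.0013); place("b",.112,-.0027,.0013); place("b",.1,-.0027,.0013)
E
```

```text
t: 31.37
eef_pos: [0.5139, 0.2385, 0.3236]
orientation: [0.207, 0.902, -0.085, 0.369]
wrist_force: [0.5, -0.4, -0.0]
grip_width: 0.618
grasp_force: 19.9
place b 0.23 shift [41.1, 1.0, 109.7] rot [-0.001, -0.01, 0.001] ik 0.0 0.0 q [-0.38, 0.28, -0.54, 2.07, 1.16, 1.03, -0.53]
place b 0.112 shift [123.8, 1.2, 193.9] rot [-0.001, -0.01, 0.001] ik 0.0 0.0 q [-0.43, 0.49, -0.51, 2.16, 1.41, 1.0, -0.85]
place b 0.1 shift [132.2, 1.2, 202.5] rot [-0.001, -0.01, 0.001] ik 0.0 0.0 q [-0.43, 0.51, -0.51, 2.16, 1.43, 1.01, -0.89]
```

```bash
python3 -m inch '10 0 27 0 0 0;20 0 55 0 -.01 0;30 1 82 0 -.01 0;41 1 110 0 -.01 0;41 1 110 0 -.01 0;41 1 110 0 -.01 0;51 1 120 0 -.01 0;61 1 130 0 -.01 0;71 1 140 0 -.01 0;82 1 151 0 -.01 0;92 1 161 0 -.01 0;102 1 172 0 -.01 0;112 1 182 0 -.01 0;124 1 194 0 -.01 0;124 1 194 0 -.01 0;124 1 194 0 -.01 0'; python3 -m inch '2 0 2 0 0 0;4 0 4 0 0 0;6 0 6 0 0 0;6 0 6 0 0 0;6 0 6 0 0 0'; python3 -m inch '1 0 1 0 0 0;3 0 3 0 0 0;3 0 3 0 0 0;3 0 3 0 0 0'
```

```text
t: 32.7
eef_pos: [0.5587, 0.2199, 0.1019]
orientation: [0.207, 0.9, -0.085, 0.375]
wrist_force: [2.0, 0.7, -1.6]
grip_width: 0.621
grasp_force: 19.9
t: 33.12
eef_pos: [0.5581, 0.2194, 0.0921]
orientation: [0.206, 0.9, -0.085, 0.375]
wrist_force: [0.5, 0.3, -0.3]
grip_width: 0.625
grasp_force: 19.9
t: 33.45
eef_pos: [0.5586, 0.2181, 0.0903]
orientation: [0.207, 0.898, -0.087, 0.377]
wrist_force: [-7.3, -2.1, 12.1]
grip_width: 0.614
grasp_force: 20.0
```

```bash
python3 -m inch '-2 0 -2 0 0 0;-2 0 -2 0 0 0'; python3 -m inch '0 0 0 0 0 0;0 0 0 0 0 0;0 0 0 0 0 0;0 0 0 0 0 0;0 0 -10 0 0 0;0 0 -30 0 0 0;0 0 -60 0 0 0;0 0 -90 0 0 0;0 0 -120 0 0 0;0 0 -150 0 0 0;0 0 -150 0 0 0;0 0 -150 0 0 0' 1;python3 -m inch '-25 0 -25 0 0 0;-50 0 -50 0 0 0;-75 0 -75 0 0 0;-85 0 -84 0 0 0;-85 0 -84 0 0 0;-85 0 -84 0 0 0'; python3 chk.py a b; sed -i 's/((0,A+Z\*.12),/(/' topick.py; python3 topick.py .519 -.43 1.168
```

```text
t: 33.62
eef_pos: [0.5582, 0.2198, 0.091]
orientation: [0.206, 0.9, -0.085, 0.375]
wrist_force: [1.0, -0.3, -1.3]
grip_width: 0.624
grasp_force: 20.0
t: 34.62
eef_pos: [0.4616, 0.2673, 0.1978]
orientation: [0.206, 0.9, -0.083, 0.376]
wrist_force: [0.1, -0.5, -0.2]
grip_width: 1.003
grasp_force: 0.0
t: 35.12
eef_pos: [0.4628, 0.2641, 0.3152]
orientation: [0.207, 0.9, -0.086, 0.374]
wrist_force: [-0.6, -0.9, 0.9]
grip_width: 0.999
grasp_force: 0.0
side top centre exp [313.3 279.5] blue [([299, 279, 33, 18, 81], [315.0, 289.3])] pale [([286, 284, 45, 48, 601], [314.9, 302.7])]
   exp top box [297. 267.] [330. 293.]
scene top centre exp [411.5 230. ] blue [([397, 235, 23, 10, 45], [408.4, 240.0])] pale [([394, 193, 53, 19, 515], [419.0, 201.1]), ([391, 216, 43, 30, 591], [412.8, 229.7])]
   exp top box [394. 218.] [428. 243.]
side top centre exp [303.  315.5] blue [([299, 279, 33, 18, 82], [315.1, 289.3]), ([286, 314, 36, 20, 85], [303.5, 325.5])] pale [([286, 284, 45, 48, 617], [314.3, 303.0]), ([286, 320, 35, 38, 751], [303.4, 339.6])]
   exp top box [285. 301.] [320. 330.]
scene top centre exp [459.2 237.1] blue [([395, 190, 162, 38, 1074], [477.0, 206.3]), ([444, 243, 24, 11, 57], [455.0, 247.9])] pale [([451, 200, 53, 16, 499], [476.1, 207.7]), ([440, 221, 37, 32, 608], [459.6, 236.8])]
   exp top box [442. 225.] [476. 250.]
jar [ 0.519 -0.43 ] yaw 1.162 pale LxW 96 x 53 [147, 215, 44, 28, 688]
0.0 0.0 [ 0.05 -0.08  0.23  2.   -0.21  0.97  0.73]
0.5 shift [-122.7, -340.1, 126.8] rot [0.0, 0.617, 0.83] ik 0.0 0.0 q [0.05, -0.08, 0.23, 2.0, -0.21, 0.97, 0.73]
0.0 0.0 [ 0.91  0.76  0.19  1.16 -0.73  1.77  0.74]
1 shift [-207.5, -675.5, 297.5] rot [0.001, 1.234, 1.661] ik 0.0 0.0 q [1.39, 0.87, -0.79, 1.12, -0.16, 1.62, 0.34]
```

Both jars are confirmed on pegs a and b. On to the third jar.

```bash
python3 -m inch '-12 -34 13 0 .06 .083;-24 -68 25 0 .123 .166;-37 -102 38 0 .185 .249;-49 -136 51 0 .247 .332;-61 -170 63 0 .31 .415;-74 -204 76 0 .37 .498;-86 -238 89 0 .432 .581;-98 -272 101 0 .494 .664;-110 -306 114 0 .555 .747;-123 -340 127 0 .617 .83;-123 -340 127 0 .617 .83;-123 -340 127 0 .617 .83'; python3 topick.py .519 -.43 1.165
```

```text
t: 36.37
eef_pos: [0.4731, -0.1214, 0.3118]
orientation: [0.565, 0.809, 0.134, 0.093]
wrist_force: [-1.2, 1.8, 0.2]
grip_width: 1.004
grasp_force: 0.0
0.0 0.0 [ 0.46  0.3   0.4   1.65 -0.58  1.42  0.99]
0.5 shift [-179.4, -54.6, -20.2] rot [0.001, 0.308, 0.413] ik 0.0 0.0 q [0.46, 0.3, 0.4, 1.65, -0.58, 1.42, 0.99]
0.0 0.0 [ 0.83  0.77  0.37  1.17 -0.81  1.82  0.8 ]
1 shift [-360.2, -127.9, 19.1] rot [0.002, 0.616, 0.826] ik 0.0 0.0 q [0.9, 0.76, 0.23, 1.17, -0.74, 1.78, 0.75]
```

```bash
python3 -m inch '-36 -11 -4 0 .062 .083;-72 -22 -8 0 .123 .165;-108 -33 -12 0 .185 .248;-143 -44 -16 0 .246 .33;-179 -55 -20 0 .308 .413;-215 -70 -12 0 .37 .496;-251 -84 -5 0 .43 .578;-288 -99 3 0 .493 .661;-324 -113 11 0 .554 .743;-360 -128 19 0.002 .616 .826;-360 -128 19 0.002 .616 .826;-360 -128 19 0.002 .616 .826;-360 -128 19 0.002 .616 .826'; python3 tograsp.py .519 -.43 1.165
```

```text
t: 37.45
eef_pos: [0.4936, -0.4937, 0.2522]
orientation: [0.768, 0.512, 0.32, -0.213]
wrist_force: [0.3, 0.8, 0.9]
grip_width: 1.001
grasp_force: 0.0
pre shift [-125.3, -2.0, 115.1] rot [-0.007, -0.004, 0.008] ik 0.0 0.0 q [0.73, 0.96, 0.55, 1.3, -0.95, 1.7, 1.04]
pick shift [-125.7, -1.4, 205.1] rot [-0.007, -0.004, 0.008] ik 0.0 0.0 q [0.65, 0.98, 0.52, 1.43, -1.0, 1.56, 1.09]
exp [[294.0, 243.0], [340.0, 244.0], [342.0, 337.0], [290.0, 337.0]]
[290, 246, 48, 79, 3640] [[332, 324], [290, 324], [293, 246], [336, 246]]
```

```bash
python3 -m inch '-30 0 29 -.007 -.004 .008;-60 -1 58 -.007 -.004 .008;-90 -2 87 -.007 -.004 .008;-127 -4 113 -.007 -.004 .008;-127 -4 113 -.007 -.004 .008;-127 -4 130 -.007 -.004 .008;-127 -4 155 -.007 -.004 .008;-127 -4 180 -.007 -.004 .008;-127 -4 205 -.007 -.004 .008;-127 -4 205 -.007 -.004 .008;-127 -4 205 -.007 -.004 .008;-127 -4 205 -.007 -.004 .008'; python3 tograsp.py .519 -.43 1.165 | head -2; python3 -m inch '0 0 0 0 0 0;0 0 0 0 0 0;0 0 0 0 0 0;0 0 0 0 0 0;0 0 0 0 0 0;0 0 0 0 0 0;0 0 0 0 0 0;0 0 0 0 0 0' -1 20
```

```text
t: 38.5
eef_pos: [0.5119, -0.4444, 0.0226]
orientation: [0.772, 0.509, 0.319, -0.206]
wrist_force: [1.0, 0.3, 0.3]
grip_width: 1.0
grasp_force: 0.0
pre shift [-0.2, 1.3, -84.0] rot [0.006, 0.006, 0.003] ik 0.0 0.0 q [0.74, 0.95, 0.52, 1.3, -0.94, 1.68, 1.03]
pick shift [0.3, 0.8, 6.0] rot [0.006, 0.006, 0.003] ik 0.0 0.0 q [0.67, 0.97, 0.49, 1.43, -0.98, 1.55, 1.08]
t: 39.22
eef_pos: [0.5108, -0.4429, 0.0186]
orientation: [0.773, 0.508, 0.319, -0.209]
wrist_force: [0.1, -0.2, -0.2]
grip_width: 0.619
grasp_force: 20.0
```

```bash
python3 -m inch '14 0 -14 0 0 0;28 0 -28 0 0 0;56 0 -56 0 0 0;85 0 -85 0 0 0;110 0 -110 0 0 0;140 0 -140 0 0 0;180 0 -180 0 0 0;180 0 -180 0 0 0;180 0 -180 0 0 0'; python3 toplace.py c
```

```text
t: 39.97
eef_pos: [0.511, -0.4436, 0.2811]
orientation: [0.772, 0.51, 0.32, -0.203]
wrist_force: [-0.4, 0.1, -0.5]
grip_width: 0.619
grasp_force: 20.0
0.0 0.0 [ 0.17 -0.04 -0.06  1.94 -0.18  0.95  0.56]
0.5 shift [286.5, -150.7, 221.4] rot [0.002, -0.607, -0.831] ik 0.0 0.0 q [0.17, -0.04, -0.06, 1.94, -0.18, 0.95, 0.56]
0.0 0.0 [-0.75  0.25 -0.35  1.81  0.93  1.25 -0.35]
1 shift [550.5, -297.4, 471.8] rot [0.003, -1.213, -1.663] ik 0.0 0.0 q [-0.8, 0.24, -0.28, 1.81, 0.92, 1.24, -0.34]
```

```bash
python3 -m inch '26 -14 20 0 -.055 -.076;52 -27 40 0 -.11 -.151;78 -41 60 0 -.166 -.227;104 -55 80 0 -.221 -.302;130 -68 101 0 -.276 -.378;156 -82 121 0 -.331 -.453;182 -96 141 0 -.386 -.529;208 -110 161 0 -.441 -.604;234 -123 181 0 -.497 -.68;260 -137 201 0 -.552 -.755;286 -151 221 .002 -.607 -.831;286 -151 221 .002 -.607 -.831;286 -151 221 .002 -.607 -.831'; python3 toplace.py c
```

```text
t: 41.05
eef_pos: [0.5132, -0.0488, 0.3177]
orientation: [0.56, 0.812, 0.136, 0.091]
wrist_force: [-0.5, -1.2, -2.0]
grip_width: 0.618
grasp_force: 20.0
0.0 0.0 [-0.51 -0.03 -0.07  1.98  0.47  0.93 -0.09]
0.5 shift [178.3, 71.1, 19.4] rot [0.002, -0.311, -0.414] ik 0.0 0.0 q [-0.51, -0.03, -0.07, 1.98, 0.47, 0.93, -0.09]
0.0 0.0 [-0.88  0.23 -0.18  1.81  0.9   1.22 -0.32]
1 shift [358.0, 142.9, 41.4] rot [0.004, -0.622, -0.828] ik 0.0 0.0 q [-1.02, 0.22, -0.01, 1.82, 0.87, 1.19, -0.3]
```

```bash
python3 -m inch '36 14 4 0 -.062 -.083;72 28 8 0 -.124 -.166;107 43 12 0 -.187 -.248;143 57 16 0 -.249 -.331;178 71 20 0 -.311 -.414;214 86 24 0 -.373 -.497;250 100 29 0 -.435 -.58;286 114 33 0 -.498 -.662;322 129 37 0 -.56 -.745;358 143 41 .004 -.622 -.828;358 143 41 .004 -.622 -.828;358 143 41 .004 -.622 -.828;358 143 41 .004 -.622 -.828'; python3 -c "
from go import *
place('c',.23);place('c',.112)"
```

```text
t: 42.13
eef_pos: [0.5298, 0.3325, 0.3256]
orientation: [0.211, 0.899, -0.089, 0.373]
wrist_force: [-0.4, -0.6, -1.0]
grip_width: 0.621
grasp_force: 20.0
place c 0.23 shift [47.0, 4.1, 107.2] rot [-0.01, 0.0, -0.006] ik 0.0 0.0 q [-0.72, 0.37, -0.28, 1.91, 1.07, 1.07, -0.5]
place c 0.112 shift [130.5, 4.5, 190.5] rot [-0.01, 0.0, -0.006] ik 0.0 0.0 q [-0.75, 0.54, -0.26, 1.99, 1.24, 0.98, -0.77]
```

```bash
python3 -m inch '12 1 27 -.01 0 -.006;24 2 54 -.01 0 -.006;36 3 81 -.01 0 -.006;47 4 107 -.01 0 -.006;47 4 107 -.01 0 -.006;47 4 107 -.01 0 -.006;58 4 117 -.01 0 -.006;68 4 128 -.01 0 -.006;79 4 138 -.01 0 -.006;89 4 149 -.01 0 -.006;99 4 159 -.01 0 -.006;110 4 170 -.01 0 -.006;120 4.5 180 -.01 0 -.006;130 4.5 190 -.01 0 -.006;130 4.5 190 -.01 0 -.006;130 4.5 190 -.01 0 -.006'; python3 -m inch '2 0 2 0 0 0;4 0 4 0 0 0;6 0 6 0 0 0;6 0 6 0 0 0;6 0 6 0 0 0'; python3 -m inch '1 0 1 0 0 0;3 0 3 0 0 0;3 0 3 0 0 0;3 0 3 0 0 0'
```

```text
t: 43.47
eef_pos: [0.5699, 0.3201, 0.1027]
orientation: [0.205, 0.9, -0.083, 0.375]
wrist_force: [-0.2, 1.2, 0.1]
grip_width: 0.616
grasp_force: 20.0
t: 43.88
eef_pos: [0.5693, 0.3196, 0.0924]
orientation: [0.205, 0.901, -0.084, 0.374]
wrist_force: [0.1, -0.2, -1.0]
grip_width: 0.62
grasp_force: 20.0
t: 44.22
eef_pos: [0.57, 0.3197, 0.0901]
orientation: [0.205, 0.9, -0.084, 0.376]
wrist_force: [-4.4, -1.2, 7.5]
grip_width: 0.617
grasp_force: 20.0
```

```bash
python3 -m inch '-1 0 -1 0 0 0;-1 0 -1 0 0 0'; python3 -m inch '0 0 0 0 0 0;0 0 0 0 0 0;0 0 0 0 0 0;0 0 0 0 0 0;0 0 -10 0 0 0;0 0 -30 0 0 0;0 0 -60 0 0 0;0 0 -90 0 0 0;0 0 -120 0 0 0;0 0 -150 0 0 0;0 0 -150 0 0 0;0 0 -150 0 0 0' 1;python3 -m inch '-25 0 -25 0 0 0;-50 0 -50 0 0 0;-75 0 -75 0 0 0;-100 0 -100 0 0 0;-120 0 -120 0 0 0;-120 0 -120 0 0 0'; python3 chk.py a b c; python3 - <<'E'
from go import *
print(np.round(arm.observe()["joints"],2))
b=View("side");a=View("scene")
m=b.mask((105,130,40),(122,255,255)); print([(x,c) for x,c,l in comps(m,30) if 200<x[0]<340 and 180<x[1]<400])
m=a.mask((105,130,40),(122,255,255)); print([(x,c) for x,c,l in comps(m,30) if 380<x[0]<580 and 120<x[1]<260])
x=u(-.0995);y=u(-.0995+np.pi/2);H=PEG["b"]+.072*x+.145*Z
for f in(1.45,1.55,1.65):
    B=H+.183*(-np.cos(f+.0164)*x+np.sin(f+.0164)*Z); print(f,[(a.proj(B+s*.05*y).round().tolist(),b.proj(B+s*.05*y).round().tolist()) for s in(-1,1)])
E
```

```text
t: 44.38
eef_pos: [0.5695, 0.3199, 0.0902]
orientation: [0.205, 0.9, -0.084, 0.375]
wrist_force: [-1.5, 0.4, 2.9]
grip_width: 0.619
grasp_force: 20.0
t: 45.38
eef_pos: [0.4723, 0.3672, 0.1968]
orientation: [0.204, 0.901, -0.082, 0.374]
wrist_force: [0.5, -0.4, 0.6]
grip_width: 0.998
grasp_force: 0.0
t: 45.88
eef_pos: [0.475, 0.3655, 0.371]
orientation: [0.208, 0.899, -0.08, 0.376]
wrist_force: [0.5, 0.7, -0.2]
grip_width: 1.001
grasp_force: 0.0
side top centre exp [313.3 279.5] blue [([299, 279, 33, 18, 81], [315.0, 289.3])] pale [([286, 287, 45, 45, 619], [314.0, 303.3])]
   exp top box [297. 267.] [330. 293.]
scene top centre exp [411.5 230. ] blue [([397, 235, 23, 11, 45], [408.6, 240.0])] pale [([394, 193, 53, 16, 435], [420.7, 200.2]), ([394, 205, 74, 16, 188], [429.1, 211.0]), ([393, 215, 41, 28, 570], [413.5, 229.5])]
   exp top box [394. 218.] [428. 243.]
side top centre exp [303.  315.5] blue [([299, 279, 33, 18, 81], [315.0, 289.3]), ([286, 314, 36, 20, 86], [303.5, 325.6])] pale [([286, 284, 45, 48, 614], [314.4, 303.0]), ([273, 320, 48, 55, 748], [302.5, 340.9])]
   exp t
[... 626 characters left out ...]
e [([493, 250, 24, 11, 64], [504.4, 255.2])] pale [([506, 208, 52, 25, 479], [532.2, 216.5]), ([482, 229, 46, 34, 650], [508.9, 244.8])]
   exp top box [491. 232.] [524. 257.]
[-0.84  0.21 -0.36  1.77  0.88  1.36 -0.35]
[([232, 212, 47, 112, 759], [254.1, 260.2]), ([207, 265, 12, 13, 122], [212.7, 271.1]), ([299, 280, 33, 17, 75], [314.6, 289.3]), ([286, 314, 36, 20, 78], [303.9, 325.6]), ([273, 355, 38, 22, 80], [292.4, 367.3])]
[([395, 190, 162, 37, 961], [480.2, 206.3])]
1.45 [([451.0, 177.0], [281.0, 231.0]), ([507.0, 185.0], [267.0, 270.0])]
1.55 [([451.0, 183.0], [272.0, 229.0]), ([507.0, 191.0], [257.0, 268.0])]
1.65 [([450.0, 190.0], [263.0, 228.0]), ([507.0, 198.0], [247.0, 266.0])]
```

All three jars are home (tops where expected, with the same offset on each), and the guard is at about 1.65. Next: to the handle from above, tool straight down.

```bash
python3 - <<'E'
from go import *
R=frame(-Z,u(-.0995)); s=arm.observe();M=Rot.from_quat(s["orientation"]); rv=(M.inv()*Rot.from_matrix(R)).as_rotvec()
for f,p in((.5,[.54,.32,.43]),(1,[.6435,.2118,.43-.0])):
    Rf=(M*Rot.from_rotvec(f*rv)).as_matrix(); rel(np.array(p)+0*Z-Rf[:,2]*.019,Rf,str(f))
E
```

```text
0.5 shift [-103.2, -11.4, 9.7] rot [0.24, 0.342, 0.578] ik 0.0 0.0 q [-0.63, 0.27, -0.25, 1.38, 0.48, 1.54, -0.41]
1 shift [-202.1, -64.3, 108.8] rot [0.48, 0.684, 1.157] ik 0.0 0.0 q [-0.25, 0.4, -0.21, 1.14, 0.08, 1.61, -0.54]
```

```bash
python3 -m inch '-17 -2 1 .04 .057 .096;-34 -4 3 .08 .114 .193;-52 -6 5 .12 .171 .289;-69 -8 6 .16 .228 .385;-86 -9 8 .2 .285 .482;-103 -11 10 .24 .342 .578;-120 -20 26 .28 .399 .675;-136 -29 43 .32 .456 .771;-153 -38 59 .36 .513 .868;-169 -47 76 .4 .57 .964;-186 -56 92 .44 .627 1.06;-202 -64 109 .48 .684 1.157;-202 -64 109 .48 .684 1.157;-202 -64 109 .48 .684 1.157;-202 -64 109 .48 .684 1.157' -0.15; python3 - <<'E'
from go import *
R=frame(-Z,u(-.0995)); rel(np.array([.6435,.2118,.305+.019]),R,"straddle")
v=View("wrist"); x=u(-.0995);y=u(-.0995+np.pi/2);B=np.array([.6435,.2118,.327])
print("exp bar",[v.proj(B+s*.05*y).round().tolist() for s in(-1,0,1)])
m=v.mask((100,120,30),(125,255,255)); print([(a,c) for a,c,l in comps(m,100)])
r=np.argwhere(m>0)
for row in (60,100,140,180,220): 
    k=r[r[:,0]==row][:,1]; print(row,(k.min(),k.max(),len(k)) if len(k) else None,end=" ")
E
```

```text
t: 47.58
eef_pos: [0.6434, 0.2125, 0.43]
orientation: [0.741, 0.671, 0.0, -0.001]
wrist_force: [-0.0, -0.0, 0.3]
grip_width: 0.424
grasp_force: 0.0
straddle shift [-0.9, 0.2, 125.0] rot [-0.0, -0.002, 0.001] ik 0.0 0.0 q [-0.31, 0.41, -0.1, 1.38, 0.04, 1.35, -0.51]
exp bar [[318.0, 286.0], [318.0, 229.0], [318.0, 167.0]]
[([312, 43, 15, 282, 2542], [317.4, 190.7]), ([407, 231, 20, 20, 300], [416.8, 240.5])]
60 (np.int64(312), np.int64(318), 7) 100 (np.int64(312), np.int64(318), 7) 140 (np.int64(312), np.int64(318), 7) 180 (np.int64(313), np.int64(325), 13) 220 (np.int64(314), np.int64(324), 11)
```

```bash
python3 -m inch '0 0 30 0 0 0;0 0 60 0 0 0;0 0 90 0 0 0;0 0 110 0 0 0;0 0 125 0 0 0;0 0 125 0 0 0;0 0 125 0 0 0'; python3 -m inch '0 -10 0 0 0 0;0 -20 0 0 0 0;0 -32 0 0 0 0;0 -46 0 0 0 0;0 -60 1 0 0 0;0 -77 5 0 0 0;0 -95 10 0 0 0;0 -112 18 0 0 0;0 -128 26 0 0 0;0 -143 37 0 0 0;0 -157 49 0 0 0;0 -157 49 0 0 0;0 -157 49 0 0 0'; python3 - <<'E'
from go import *
b=View("side");a=View("scene")
m=b.mask((105,130,40),(122,255,255)); print([(x,c) for x,c,l in comps(m,30) if 200<x[0]<380 and 180<x[1]<400])
x=u(-.0995);y=u(-.0995+np.pi/2);H=PEG["b"]+.072*x+.145*Z
for f in(.6,.8,1.,1.6):
    B=H+.137*(-np.cos(f+.0164)*x+np.sin(f+.0164)*Z); print(f,"lip edge ends",[(a.proj(B+s*.145*y).round().tolist(),b.proj(B+s*.145*y).round().tolist()) for s in(-1,1)])
E
```

```text
t: 48.22
eef_pos: [0.6426, 0.2142, 0.3058]
orientation: [0.74, 0.672, 0.001, -0.001]
wrist_force: [0.4, -0.0, 0.1]
grip_width: 0.425
grasp_force: 0.0
t: 49.3
eef_pos: [0.4868, 0.2287, 0.258]
orientation: [0.741, 0.672, 0.002, -0.0]
wrist_force: [0.1, -0.7, 0.7]
grip_width: 0.426
grasp_force: 0.0
[([294, 261, 43, 87, 632], [315.7, 296.4]), ([207, 265, 12, 13, 122], [212.7, 271.1]), ([274, 355, 37, 22, 79], [292.6, 367.4])]
0.6 lip edge ends [([398.0, 181.0], [336.0, 240.0]), ([541.0, 201.0], [305.0, 354.0])]
0.8 lip edge ends [([398.0, 179.0], [328.0, 232.0]), ([545.0, 199.0], [295.0, 346.0])]
1.0 lip edge ends [([398.0, 179.0], [318.0, 225.0]), ([548.0, 200.0], [283.0, 338.0])]
1.6 lip edge ends [([395.0, 198.0], [282.0, 213.0]), ([555.0, 220.0], [240.0, 324.0])]
```

The guard is at about 0.8 rad. I lift off the bar and press the sheet down with closed fingers above peg b.

```bash
python3 -m inch '0 4 -30 0 0 0;0 6 -60 0 0 0;0 6 -100 0 0 0;0 30 -100 0 0 0;0 66 -100 0 0 0;0 66 -100 0 0 0;0 66 -100 0 0 0;0 66 -100 0 0 0;0 66 -70 0 0 0;0 66 -50 0 0 0;0 66 -50 0 0 0' -0.1; python3 -m inch '0 0 0 0 0 0;0 0 0 0 0 0;0 0 0 0 0 0;0 0 10 0 0 0;0 0 20 0 0 0;0 0 30 0 0 0;0 0 40 0 0 0;0 0 50 0 0 0;0 0 60 0 0 0;0 0 70 0 0 0;0 0 80 0 0 0;0 0 90 0 0 0;0 0 100 0 0 0;0 0 110 0 0 0;0 0 120 0 0 0;0 0 130 0 0 0;0 0 130 0 0 0' -1 10
```

```text
t: 50.32
eef_pos: [0.5501, 0.2209, 0.3029]
orientation: [0.741, 0.672, -0.003, -0.002]
wrist_force: [-1.1, -0.5, -0.3]
grip_width: 0.449
grasp_force: 0.0
t: 51.73
eef_pos: [0.5529, 0.2218, 0.1751]
orientation: [0.741, 0.671, 0.001, -0.001]
wrist_force: [-0.6, 0.1, -0.2]
grip_width: 0.007
grasp_force: 0.0
```

```bash
python3 -m inch '0 0 8 0 0 0;0 0 16 0 0 0;0 0 20 0 0 0;0 0 20 0 0 0'; python3 -m inch '0 0 3 0 0 0;0 0 6 0 0 0;0 0 6 0 0 0;0 0 6 0 0 0';  python3 - <<'E'
from go import *
b=View("side");a=View("scene")
m=b.mask((105,130,40),(122,255,255)); print([(x,c) for x,c,l in comps(m,30) if 200<x[0]<380 and 180<x[1]<400])
m=a.mask((105,130,40),(122,255,255)); print([(x,c) for x,c,l in comps(m,30) if 380<x[0]<580 and 120<x[1]<260])
x=u(-.0995);y=u(-.0995+np.pi/2);H=PEG["b"]+.072*x+.145*Z
for f in(0,.1,.2,.4,.8):
    B=H+.137*(-np.cos(f+.0164)*x+np.sin(f+.0164)*Z); print(f,"lip edge ends",[(a.proj(B+s*.145*y).round().tolist(),b.proj(B+s*.145*y).round().tolist()) for s in(-1,1)])
E
```

```text
t: 52.07
eef_pos: [0.5529, 0.2221, 0.1561]
orientation: [0.741, 0.671, 0.001, -0.001]
wrist_force: [0.1, 0.7, 0.3]
grip_width: 0.009
grasp_force: 0.0
t: 52.4
eef_pos: [0.5534, 0.2217, 0.1505]
orientation: [0.741, 0.671, 0.001, -0.0]
wrist_force: [0.2, -0.1, 0.2]
grip_width: 0.005
grasp_force: 0.2
[([207, 265, 12, 13, 122], [212.7, 271.1]), ([315, 286, 45, 83, 544], [338.8, 319.7]), ([280, 367, 22, 10, 44], [291.2, 371.3])]
[([440, 179, 13, 21, 72], [444.4, 186.6]), ([493, 204, 43, 7, 46], [514.3, 206.8])]
0 lip edge ends [([395.0, 201.0], [346.0, 265.0]), ([530.0, 220.0], [318.0, 378.0])]
0.1 lip edge ends [([395.0, 197.0], [345.0, 261.0]), ([532.0, 216.0], [318.0, 374.0])]
0.2 lip edge ends [([396.0, 193.0], [345.0, 256.0]), ([534.0, 212.0], [317.0, 370.0])]
0.4 lip edge ends [([397.0, 186.0], [341.0, 248.0]), ([537.0, 206.0], [312.0, 362.0])]
0.8 lip edge ends [([398.0, 179.0], [328.0, 232.0]), ([545.0, 199.0], [295.0, 346.0])]
```

```bash
python3 -m inch '0 0 1 0 0 0;0 0 2 0 0 0;0 0 4 0 0 0;0 0 4 0 0 0';  python3 - <<'E'
from go import *
b=View("side")
m=b.mask((105,100,30),(122,255,255)); print([(x,c) for x,c,l in comps(m,30) if 200<x[0]<380 and 180<x[1]<400])
m0=View("side","pics/side0.npz").mask((105,100,30),(122,255,255)); print([(x,c) for x,c,l in comps(m0,30) if 200<x[0]<380 and 180<x[1]<400])
E
```

```text
t: 52.83
eef_pos: [0.5532, 0.2218, 0.1467]
orientation: [0.741, 0.671, 0.001, -0.0]
wrist_force: [-2.2, -0.5, 4.2]
grip_width: 0.01
grasp_force: 1.3
[([207, 265, 12, 13, 127], [212.6, 270.9]), ([315, 288, 46, 83, 584], [340.1, 321.2]), ([280, 367, 22, 10, 52], [291.0, 371.5])]
[([298, 195, 14, 19, 48], [306.0, 201.0]), ([354, 199, 20, 6, 47], [363.5, 201.8]), ([318, 263, 44, 116, 672], [342.6, 321.1]), ([207, 265, 12, 13, 127], [212.6, 270.9])]
```

The guard is not quite down (about 0.17 rad). I'll press again nearer the lip for a better lever arm.

```bash
python3 -m inch '0 0 -20 0 0 0;0 0 -50 0 0 0;0 -25 -50 0 0 0;0 -48 -50 0 0 0;0 -48 -50 0 0 0;0 -48 -50 0 0 0;0 -48 -40 0 0 0;0 -48 -30 0 0 0;0 -48 -25 0 0 0;0 -48 -25 0 0 0'; for i in 1; do python3 -m inch '0 0 4 0 0 0;0 0 8 0 0 0;0 0 12 0 0 0;0 0 12 0 0 0'; python3 -m inch '0 0 3 0 0 0;0 0 6 0 0 0;0 0 9 0 0 0;0 0 9 0 0 0'; done;  python3 - <<'E'
from go import *
b=View("side")
m=b.mask((105,100,30),(122,255,255)); print([(x,c) for x,c,l in comps(m,30) if 200<x[0]<380 and 180<x[1]<400])
E
```

```text
t: 53.72
eef_pos: [0.5048, 0.2256, 0.1692]
orientation: [0.742, 0.671, -0.001, -0.001]
wrist_force: [-1.3, 0.2, -0.6]
grip_width: 0.006
grasp_force: 0.0
t: 54.05
eef_pos: [0.5052, 0.2263, 0.1589]
orientation: [0.741, 0.671, 0.0, -0.001]
wrist_force: [-0.4, -0.2, 0.8]
grip_width: 0.004
grasp_force: 0.0
t: 54.38
eef_pos: [0.5054, 0.2269, 0.1505]
orientation: [0.741, 0.671, 0.001, -0.0]
wrist_force: [-0.0, 0.7, 0.1]
grip_width: 0.01
grasp_force: 0.1
[([207, 265, 12, 13, 127], [212.6, 270.9]), ([341, 291, 18, 8, 47], [351.4, 293.5]), ([316, 302, 43, 71, 479], [338.1, 329.2]), ([282, 368, 19, 9, 45], [291.7, 372.0])]
```

```bash
python3 -m inch '0 0 2 0 0 0;0 0 4 0 0 0;0 0 4 0 0 0'; python3 -m inch '0 0 2 0 0 0;0 0 4 0 0 0;0 0 4 0 0 0';  python3 - <<'E'
from go import *
b=View("side")
m=b.mask((105,100,30),(122,255,255)); print([(x,c) for x,c,l in comps(m,30) if 200<x[0]<380 and 180<x[1]<400])
E
```

```text
t: 54.68
eef_pos: [0.5054, 0.2267, 0.1465]
orientation: [0.741, 0.671, 0.001, -0.0]
wrist_force: [-0.4, 0.4, 1.2]
grip_width: 0.006
grasp_force: 0.3
t: 54.93
eef_pos: [0.5055, 0.2267, 0.1424]
orientation: [0.741, 0.671, 0.001, -0.0]
wrist_force: [-0.9, -0.1, 0.6]
grip_width: 0.009
grasp_force: 0.3
[([207, 265, 12, 13, 127], [212.6, 270.9]), ([341, 294, 19, 7, 45], [351.3, 296.0]), ([317, 305, 43, 70, 462], [339.4, 331.3]), ([284, 369, 16, 8, 35], [292.1, 372.7])]
```

```bash
python3 -m inch '0 0 2 0 0 0;0 0 4 0 0 0;0 0 4 0 0 0'; python3 -m inch '0 0 2 0 0 0;0 0 4 0 0 0;0 0 4 0 0 0';  python3 - <<'E'
from go import *
b=View("side")
m=b.mask((105,100,30),(122,255,255)); print([(x,c) for x,c,l in comps(m,30) if 200<x[0]<380 and 180<x[1]<400])
cv2.imwrite("pics/s9.png",b.img)
E
```

```text
t: 55.23
eef_pos: [0.5055, 0.2266, 0.1384]
orientation: [0.741, 0.671, 0.001, -0.0]
wrist_force: [-0.8, 0.4, 0.4]
grip_width: 0.007
grasp_force: 0.3
t: 55.48
eef_pos: [0.5055, 0.2266, 0.1343]
orientation: [0.741, 0.671, 0.001, -0.0]
wrist_force: [-0.3, -0.0, -0.4]
grip_width: 0.008
grasp_force: 0.2
[([207, 265, 12, 13, 127], [212.6, 270.9]), ([341, 296, 17, 7, 49], [350.4, 298.4]), ([317, 307, 43, 71, 448], [340.1, 333.7])]
```

```bash
python3 -m inch '0 0 1 0 0 0;0 0 3 0 0 0;0 0 3 0 0 0;0 0 3 0 0 0';  python3 - <<'E'
from go import *
b=View("side")
m=b.mask((105,100,30),(122,255,255)); print([(x,c) for x,c,l in comps(m,30) if 200<x[0]<380 and 180<x[1]<400])
E
```

```text
t: 55.87
eef_pos: [0.5058, 0.2266, 0.1316]
orientation: [0.741, 0.671, 0.001, -0.0]
wrist_force: [-0.2, 0.4, -0.5]
grip_width: 0.009
grasp_force: 0.0
[([207, 265, 12, 13, 127], [212.6, 270.9]), ([340, 297, 18, 7, 51], [350.0, 299.4]), ([318, 308, 42, 71, 443], [340.5, 334.4])]
```

```bash
python3 -m inch '0 0 1 0 0 0;0 0 3 0 0 0;0 0 3 0 0 0'; python3 -m inch '0 0 1 0 0 0;0 0 3 0 0 0;0 0 3 0 0 0';  python3 - <<'E'
from go import *
b=View("side")
m=b.mask((105,100,30),(122,255,255)); print([(x,c) for x,c,l in comps(m,30) if 200<x[0]<380 and 180<x[1]<400])
E
```

```text
t: 56.17
eef_pos: [0.5058, 0.2266, 0.1297]
orientation: [0.741, 0.671, 0.001, -0.0]
wrist_force: [-2.0, -1.5, 7.7]
grip_width: 0.006
grasp_force: 3.7
t: 56.42
eef_pos: [0.5059, 0.2266, 0.1295]
orientation: [0.741, 0.671, 0.001, 0.0]
wrist_force: [-7.9, -4.2, 23.5]
grip_width: 0.009
grasp_force: 12.0
[([207, 265, 12, 13, 127], [212.6, 270.9]), ([341, 298, 18, 7, 53], [350.6, 300.3]), ([318, 309, 42, 70, 443], [340.6, 335.0])]
```

Firm stop at 23 N with the handle pixels back at their closed position, so the guard is closed. Now to the latch knob.

```bash
python3 -m inch '0 0 -40 0 0 0;0 0 -80 0 0 0;0 0 -130 0 0 0;-40 10 -130 0 0 0;-80 20 -130 0 0 0;-120 32 -130 0 0 0;-160 43 -130 0 0 0;-200 54 -130 0 0 0;-240 64 -130 0 0 0;-257 69 -130 0 0 0;-257 69 -130 0 0 0;-257 69 -130 0 0 0;-257 69 -130 0 0 0' -0.1; python3 - <<'E'
from go import *
b=View("side")
print("red",[(x,c) for x,c,l in comps(b.mask((0,150,60),(5,255,255)),30) if 250<x[0]<400], "exp",b.proj([.5485,-.036,.176]))
m=b.mask((105,100,30),(122,255,255)); print([(x,c) for x,c,l in comps(m,30) if 200<x[0]<380 and 180<x[1]<400])
w=View("wrist"); print("exp",w.proj([.5485,-.036,.176]),[(x,c) for x,c,l in comps(w.mask((0,130,50),(6,255,255)),40)])
rel(np.array([.5485,-.036,.16]),frame(-Z,u(-.0995)),"knob")
E
```

```text
t: 57.55
eef_pos: [0.5485, -0.0347, 0.2551]
orientation: [0.741, 0.672, 0.001, -0.001]
wrist_force: [-0.1, 0.2, -0.1]
grip_width: 0.447
grasp_force: 0.0
red [([302, 217, 21, 40, 261], [314.6, 236.5])] exp [318.70579707 216.10014126]
[([318, 263, 44, 116, 671], [342.6, 321.2]), ([207, 265, 12, 13, 127], [212.6, 270.9])]
exp [317.50418328 239.28435632] [([309, 116, 38, 125, 2029], [324.4, 179.9]), ([130, 209, 43, 12, 105], [152.3, 214.5]), ([480, 223, 14, 15, 160], [486.4, 230.3]), ([505, 231, 15, 13, 145], [512.6, 237.0]), ([476, 266, 16, 14, 164], [483.5, 272.6]), ([501, 272, 17, 15, 171], [509.4, 279.0]), ([527, 279, 16, 14, 156], [534.4, 285.3]), ([586, 317, 11, 9, 66], [591.4, 321.3]), ([561, 358, 17, 12, 135], [569.7, 363.1])]
knob shift [-2.2, 0.1, 114.2] rot [0.001, -0.003, 0.003] ik 0.0 0.0 q [-0.02, 0.33, 0.01, 1.9, -0.01, 0.91, -0.11]
```

The guard pixels are identical to the initial closed state. Gripping the knob and swinging home.

```bash
python3 -m inch '-2 0 30 0 0 0;-2 0 60 0 0 0;-2 0 90 0 0 0;-2 0 114 0 0 0;-2 0 114 0 0 0;-2 0 114 0 0 0'; python3 -m inch '0 0 0 0 0 0;0 0 0 0 0 0;0 0 0 0 0 0;0 0 0 0 0 0;0 0 0 0 0 0;0 0 0 0 0 0' -1 6; python3 -m inch '2 -7 0 0 0 0;4 -14 0 0 0 0;7 -21 0 0 0 0;11 -28 0 0 0 0;15 -34 0 0 0 0;20 -39.5 0 0 0 0;26 -44.5 0 0 0 0;31.5 -49 0 0 0 0;38 -53 0 0 0 0;45 -56 0 0 0 0;52 -59 0 0 0 0;59 -61 0 0 0 0;65 -62 0 0 0 0;70 -62 0 0 0 0;73 -62 0 0 0 0;73 -62 0 0 0 0;73 -62 0 0 0 0'
```

```text
t: 58.15
eef_pos: [0.548, -0.0366, 0.1407]
orientation: [0.741, 0.672, 0.0, -0.001]
wrist_force: [0.9, -0.0, 0.8]
grip_width: 0.451
grasp_force: 0.0
t: 58.65
eef_pos: [0.549, -0.038, 0.1422]
orientation: [0.741, 0.671, 0.002, 0.0]
wrist_force: [-1.4, -1.3, 2.6]
grip_width: 0.181
grasp_force: 6.0
t: 60.07
eef_pos: [0.4937, 0.0415, 0.1412]
orientation: [0.741, 0.671, 0.001, -0.001]
wrist_force: [0.9, 0.8, 1.4]
grip_width: 0.18
grasp_force: 6.0
```

```bash
python3 -m inch '0 0 0 0 0 0;0 0 0 0 0 0;0 0 0 0 0 0;0 0 0 0 0 0;0 0 -30 0 0 0;0 0 -60 0 0 0;0 0 -90 0 0 0;-30 -20 -120 0 0 0;-60 -40 -140 0 0 0;-60 -40 -140 0 0 0;-60 -40 -140 0 0 0' -0.1; python3 - <<'E'
from go import *
b=View("side");b0=View("side","pics/side0.npz")
for v in(b,b0):
    print("red",[(x,c) for x,c,l in comps(v.mask((0,170,60),(4,255,255)),30) if 250<x[0]<400])
    print([(x,c) for x,c,l in comps(v.mask((105,150,60),(120,255,255)),30) if 270<x[0]<380 and 240<x[1]<400])
# jars under the guard: silhouettes in scene/side through clear sheet
for n in("side","scene"):
    v=View(n); print(n,[(x,c) for x,c,l in comps(v.mask((100,60,60),(118,255,255)),20) if v.proj(PEG["a"])[0]-40<x[0] and 225<x[1]<390 and x[0]<540][:8])
E
```

```text
t: 60.98
eef_pos: [0.4479, -0.017, 0.2828]
orientation: [0.743, 0.67, 0.002, 0.001]
wrist_force: [0.9, 0.4, -0.4]
grip_width: 0.453
grasp_force: 0.0
red [([302, 243, 40, 20, 270], [327.1, 254.1])]
[([318, 264, 44, 115, 588], [342.8, 321.5])]
red [([302, 242, 40, 20, 291], [327.3, 253.6])]
[([318, 264, 44, 115, 587], [342.8, 321.5])]
side [([317, 263, 45, 116, 728], [342.1, 321.1]), ([299, 279, 33, 18, 85], [315.1, 289.2]), ([286, 314, 36, 20, 88], [304.0, 325.3]), ([274, 355, 37, 22, 97], [292.7, 367.8])]
scene [([396, 229, 34, 18, 173], [412.0, 238.8]), ([443, 238, 33, 17, 170], [458.0, 247.3]), ([492, 249, 28, 14, 153], [505.0, 255.2]), ([415, 305, 15, 17, 206], [421.6, 313.1])]
```

The latch and guard pixels match the initial closed state, and the three jar bands are unchanged. Handing in.

```bash
python3 -c "
from bench import arm
print(arm.sign_off())"
```

```text
the job is handed in; nothing more can be done
None
```

The job is handed in at about 61 s of robot time: all three jars stand mouth down on their own pegs, the guard is closed and the latch is home, each confirmed in the final camera check; no verdict was returned.

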